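Zero the readout and hold the sensor slide at its mark

TASK

Calibrate the spring-return position sensor: with its slide still fully home, take the stylus from its stand and press the recessed zero button of the readout all the way down with the stylus tip for a moment, then stand the stylus back fully in its stand and let go of it. Then pull the sensor slide out with the fingers until its pointer lines up with the index of the clip on the scale, and keep it there: the spring pulls it back, so finish while the fingers are still holding it steady at the mark. Leave the other things on the bench where they are.

Things in the scene. Friction and masses are not known exactly. Their poses are not given: they have to be found in the camera images.
- stylus_grip (a point): Centre of the handle of the stylus, a loose tool of about 50 g standing upright in its stand: square black handle 14 x 14 x 80 mm (this point halfway up), under it a round collar 22 mm across, 5 mm thick, under that a steel shaft 6 mm across, 45 mm long. z points up along it, x and y square to the handle's sides. Tip 90 mm below this point, collar's underside 45 mm below.
- stylus_tip (a point): Centre of the end of the stylus shaft; axes as the handle.
- stand_hole (a point): Centre of the mouth of the hole in the top of the stylus stand, a dark steel block 60 x 60 x 50 mm fixed to the bench. Round vertical through hole, 12 mm across, 2 mm chamfer. When the stylus stands fully in it, its collar rests on the block's top and its tip is 45 mm below this point. z up.
- button_top (a point): Centre of the top of the zero button: a round grey cap 12 mm across in a round recess 16 mm across in the top of the readout; when up, the cap's top is 4 mm below the readout's top face. The readout is a grey box 100 x 110 x 38 mm fixed to the bench with a dark display on top; the button is 25 mm from its centre, away from the display. z up.
- zero_button (a joint): Travel of the zero button, m: 0 up, 0.004 fully down. It springs back; it takes 1.5 N to start and 3.9 N fully down.
- slide_grip (a point): Centre of the upright grip of the sensor slide: a black plate 12 mm thick along the travel (x), 34 mm wide (y), from 27 to 67 mm above the bench (this point 50 mm), on a steel carriage 34 x 44 mm. It is pulled along -x of this frame (level, roughly towards the robot), away from the sensor housing.
- jig: The sensor jig, fixed to the bench: grey plate 280 x 100 x 12 mm, origin under its centre, axes as slide_grip. Grey sensor housing 48 mm tall at its +x end; its face is 44 mm behind the grip plate's rear face when the slide is home. Low end stop 22 mm high at its -x end.
- slide_pointer (a point): Tip of the small black pointer on the side (-y) of the slide's carriage, in line with the middle of the upright grip; 23 mm above the bench. Axes as slide_grip.
- mark_tip (a point): Tip of the small pointed index of the black clip (14 mm along x, 18 mm in y, top 30 mm above the bench) fixed on the white scale strip beside the slide; 26 mm above the bench. Same axes as slide_grip: the slide is at the mark when slide_pointer has the same x as this point in these axes (2 to 3 mm gap in y). The mark is 45 to 85 mm out from home.
- slide (a joint): Travel of the slide, m: 0 home, grows as it is pulled out, stop at 0.100. The spring pulls it home with 3.2 N at 0 and 0.8 N more for each 10 mm.
- stylus: The stylus; origin at its tip, z up along it.
- multimeter: Bystander: red and black hand multimeter lying flat, 85 x 180 x 46 mm, origin under its centre.
- cup: Bystander: white plastic cup, 72 mm across, 80 mm tall, origin under its centre.
- jar: Bystander: small amber jar with black cap, 48 mm across, 55 mm tall, origin under its centre.
- pliers: Bystander: pliers lying flat, about 170 mm long, 11 mm high.
- screwdriver: Bystander: screwdriver with blue handle, 170 mm long, lying in front of the robot, nearer than the readout and stand.
- reel: Bystander: grey reel, 60 mm across, 35 mm high, origin under its centre.
Not all that is in view belongs to the job. Several things look just like the part that bears button_top: the one meant starts farthest from the robot's base.

How it is judged:
By the outcome, as a careful person would: the job done as asked, in the order asked, and still so for the second after the job is handed in, while the arm keeps its last pose, push and grip.
It also fails if it takes over 64 s, if anything falls off the work surface, if the arm or the gripper's body presses on something with over 40 N, if the wrist force passes 120 N, or if a joint passes its speed limit or range.

ROBOT

A 6-joint arm with a two-finger parallel gripper is mounted at the origin on the work surface. World frame = base frame: x ahead of the robot, y to its left, z up, the work surface at z = 0. Lengths are in m, angles in degrees, forces in N, time in s.
With the tool pointing down it reaches from about 0.4 to 0.825 m from the base axis. Payload 7 kg.
Tool frame: the origin (TCP) lies at the very end of the fingers, on their centre line; the grasp point (between the pads) lies behind it (r.grasp_offset is the z of the grasp point in the tool frame, in m); z points along the fingers, y is the direction in which the jaws open and shut (so a half turn about z gives the same grasp; the last joint's range is limited). The gripper opens to 88 mm and grips with 3 to 60 N. Pads are 19 mm wide; open, the fingers measure 130 mm over their backs; the gripper's body (78 mm by 193 mm) begins 47 mm behind the grasp point.
Start: joints at [-49.326, 20.546, 0.682, 0, -70.136, -16.507], TCP at [0.276, -0.616, 0.203] pointing down, gripper open.
Joint ranges: [-176.03, 176.03], [-82.01, 121.73], [-58.28, 71.71], [-173.87, 95.51], [-174.79, -0.11], [-173.66, 173.66]. Speed limits (degrees/s): [136.94, 136.94, 172.46, 180, 180, 180].

INTERFACE

Orientations are given as [roll, pitch, yaw] about the fixed x, y, z axes, in that order (R = Rz(yaw) Ry(pitch) Rx(roll)).
In Python, from plant import r gives the robot as it stands. The module is installed in compiled form; this text tells all that it offers.
- The arm moves only by the tool servo_tool, never from a script. Its argument "targets" is a list of rows, each an object of numbers: "dx", "dy", "dz": the shift along the world's x, y, z in cm; "spin": the turn about the world's z in rad; "grip": the opening in per cent of the stroke, from 0 (shut) to 100 (fully open). A call has exactly 10 rows; each row is the pose to reach, as a shift and turn from the pose commanded when the call began; what a row does not reach only later rows make up. A row lasts 1/12 s, in which the tool goes at most 41.7 mm and 7.16 degrees, less where a joint would pass 70% of its speed; a pose out of reach is approached as far as the arm can. A call with a gripper value outside its range is refused whole. The fingers move at their own pace and stop on an object; "squeeze" is the grip in N (left out, the last holds). Time passes only in rows, so rows that repeat a pose let the fingers close, or fill a call up. It gives the time, the measured TCP pose, the force and the opening at its end, in the units of the state.
- r.get_state(): the state, without advancing time (a new reading comes with each control period).
- r.capture(name): name is "scene" or "top"; returns the picture (384x512x3 uint8, blue, green, red); there is no depth.
- r.get_calibration(name): a dict with "K" (3x3 intrinsics, pixels), "k1" (the pictures are not rectified: a ray, as slopes to the right and down, at radius r is drawn at 1 + k1 r^2 times it, then the intrinsics apply), "extrinsics" (4x4, takes a point from camera to world coordinates). Camera axes: x right, y down, z forward; pixel columns grow to the right and rows downward; lengths in m; the calibration is good to about 2 mm. A picture is of the moment at which its call begins. get_calibration takes no time and is no camera call.
- r.close_job(): hands the job in, once; it reports no verdict.
Trained networks look in the newest picture that a camera, given by its name, has taken for a name from the list of things; names that differ only in an ending like _2 or _b are one class to them, and where a whole thing is asked for, a point or a joint stands for the part that bears it (a point fixed in the world has none). Each returns a list of dicts, best first, with "p" (0 to 1); they miss things now and then, are a little off and sometimes report something else, mostly with a low value. They report only what shows in the picture. A call takes as long as a camera call. They do not tell look-alikes from the thing itself.
- r.cut_out(name, camera): "mask" (384x512 bool, what is visible of it) and "extent" ([left, top, right, bottom] in pixels, round what is visible of it).
The state is a dict: "time_s": time; "joints": joint angles; "qd": joint speeds; "joint_torque": joint torques, N m; "tcp_pos": TCP position; "eef_rot": TCP orientation; "contact_force": force on the tool from outside, world axes, zero at the start; "moment": the same for the moment, N m; "gripper_width": finger opening in m.
Only numpy, scipy, OpenCV 4.12 (cv2) and the standard library are available. Lean on these libraries where they do the work, as an engineer would, in place of code of your own. Each camera call takes 0.05 s, during which the arm holds its last target. There are 200 camera calls.

## Working session

There is one attempt and no reset: what is moved stays moved. The work goes in short steps, Python scripts to look and compute and a tool call to move; the robot and the scene stay as the last step left them, time stands still between calls to the robot, and variables do not carry over. Pictures are saved under pics/ and viewed, about 8 in all and at most 12, crops included, and the job is handed in when it is done.

Besides the shell and the picture viewer there is one more tool, called after "Call:" in YAML: its name, and indented under it one key for each argument. servo_tool: Moves the arm, as the interface text tells. Its arguments: {"type":"object","properties":{"targets":{"type":"array"},"squeeze":{"type":"number"}},"required":["targets"]}

```bash
mkdir -p pics
cat > h.py <<'E'
import numpy as np, cv2
from plant import r
def cal(c):
    k=r.get_calibration(c); return np.array(k["K"]),k["k1"],np.array(k["extrinsics"])
def ray(c,u,v):
    K,k1,E=cal(c)
    d=np.array([(u-K[0,2])/K[0,0],(v-K[1,2])/K[1,1]]); s=d.copy()
    for _ in range(30): s=d/(1+k1*(s@s))
    return E[:3,3],E[:3,:3]@np.array([s[0],s[1],1])
def onz(c,u,v,z):
    o,d=ray(c,u,v); return o+d*(z-o[2])/d[2]
def proj(c,p):
    K,k1,E=cal(c); q=E[:3,:3].T@(np.array(p)-E[:3,3]); s=q[:2]/q[2]; s=s*(1+k1*(s@s))
    return np.array([K[0,0]*s[0]+K[0,2],K[1,1]*s[1]+K[1,2]])
def tri(a,b):
    # two (cam,u,v): midpoint, gap
    o1,d1=ray(*a);o2,d2=ray(*b)
    t=np.linalg.lstsq(np.c_[d1,-d2],o2-o1,rcond=None)[0]
    p,q=o1+d1*t[0],o2+d2*t[1]; return (p+q)/2,np.linalg.norm(p-q)
def det(n,c):
    for x in r.cut_out(n,c):
        m=x["mask"]; ys,xs=np.nonzero(m)
        print(c,n,round(x["p"],2),np.round(x["extent"],1).tolist(),"cen",xs.mean().round(1),ys.mean().round(1),len(xs))
E
python3 - <<'E'
from h import *
for c in("scene","top"):
    im=r.capture(c); cv2.imwrite(f"pics/{c}0.png",im)
    cv2.imwrite(f"pics/{c}0b.png",cv2.resize(im,(800,600),interpolation=cv2.INTER_CUBIC))
    K,k1,E=cal(c); print(c,K.round(1).tolist(),k1,E.round(3).tolist())
    for n in("stylus","button_top","slide_grip","jig","multimeter","cup"): det(n,c)
print(r.grasp_offset,r.get_state())
E
```

```text
scene [[348.1, 0.0, 259.3], [0.0, 348.1, 185.7], [0.0, 0.0, 1.0]] -0.06880165742700187 [[-0.17, 0.545, -0.821, 1.264], [0.985, 0.085, -0.148, 0.219], [-0.011, -0.834, -0.552, 0.653], [0.0, 0.0, 0.0, 1.0]]
scene stylus 0.51 [194.5, 181.2, 203.8, 207.9] cen 196.8 195.0 167
scene button_top 0.41 [252.1, 208.7, 302.6, 292.2] cen 274.9 251.1 2956
scene slide_grip 0.86 [266.4, 223.1, 285.1, 246.4] cen 274.0 237.2 298
scene slide_grip 0.25 [100.1, 251.2, 179.4, 296.5] cen 139.8 270.7 2212
scene slide_grip 0.2 [253.1, 226.7, 261.6, 234.0] cen 256.7 229.0 24
scene jig 0.92 [251.5, 211.6, 299.7, 292.0] cen 275.0 251.3 2971
scene multimeter 0.57 [95.9, 250.6, 175.9, 292.8] cen 139.3 270.7 2227
scene cup 0.97 [178.6, 252.1, 214.1, 293.7] cen 196.3 269.9 1090
top [[452.8, 0.0, 257.4], [0.0, 452.8, 189.1], [0.0, 0.0, 1.0]] -0.14853817529644917 [[0.014, -0.98, 0.196, 0.141], [-1.0, -0.014, -0.003, 0.076], [0.005, -0.196, -0.981, 1.625], [0.0, 0.0, 0.0, 1.0]]
top stylus 0.43 [302.4, 168.6, 310.6, 180.7] cen 306.2 175.5 55
top jig 0.67 [225.0, 120.0, 260.2, 202.4] cen 240.5 158.5 1989
top multimeter 0.97 [305.8, 107.6, 352.1, 132.3] cen 326.8 118.0 1137
top cup 0.81 [276.9, 107.0, 295.5, 127.4] cen 285.0 115.3 375
-0.0188 {'time_s': 0.7, 'joints': array([-4.93253852e+01,  2.05430532e+01,  6.83142572e-01, -7.27938801e-04,
       -7.01362311e+01, -1.65077889e+01]), 'qd': array([-0.01784536,  0.10451618,  0.03961038,  0.03494127, -0.03174272,
       -0.13239374]), 'joint_torque': array([ 4.67164227e-04, -5.82156622e+01,  2.93253529e+01,  7.00138405e+00,
        1.27010202e-02,  2.51032066e-05]), 'tcp_pos': array([ 0.2763341 , -0.61582773,  0.20320531]), 'eef_rot': array([-1.79996495e+02,  1.75274662e-03, -1.55833421e+02]), 'contact_force': array([-0.0574272 ,  0.52474314, -0.57817638]), 'moment': array([ 0.02962793, -0.02099746,  0.00871459]), 'gripper_width': 0.08789156790995824}
```

View pics/scene0b.png

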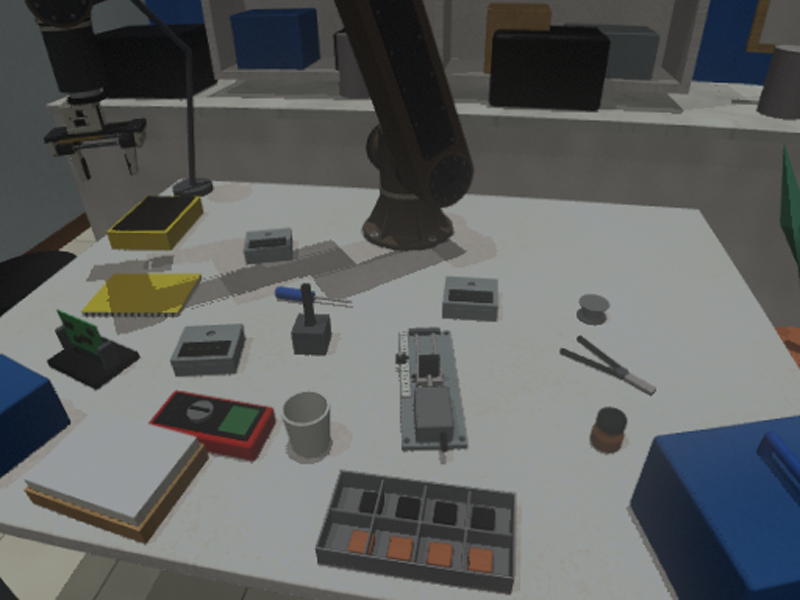

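View pics/top0b.png

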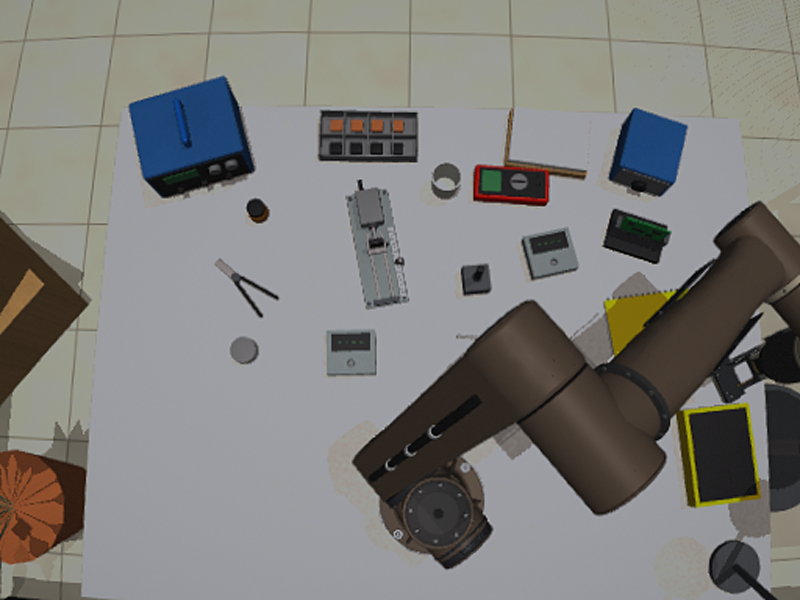

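Look-alikes for the readout (in 800x600 view pixels): scene (270,245), scene (208,350) = top (550,252), and scene (470,298) = top (351,352). The base is at top (437,510), so the farthest one is scene (208,350) = top (550,252). The stylus is at scene (308,310) = top (478,275). The jig is at scene (430,385) = top (378,250). Next I'll check this in close crops.

Run:
```python
from h import *
S=cv2.imread("pics/scene0.png");T=cv2.imread("pics/top0.png")
def cr(I,u,v,w,h,W,H): return cv2.resize(I[v:v+h,u:u+w],(W,H),interpolation=cv2.INTER_CUBIC)
# top: readout+stylus 290..375 x 140..185 ; jig 220..270x115..200
a=np.hstack([cr(S,105,175,110,70,440,280),cr(S,248,205,55,43,360,280)])
b=np.hstack([cr(T,290,140,88,64,440,320),cr(T,220,135,54,48,360,320)])
o=np.vstack([a,b]); cv2.imwrite("pics/c1.png",np.clip(o*1.6,0,255).astype(np.uint8))
for (u,v) in[(550,252),(351,352)]: print(onz("top",u*.64,v*.64,.038))
for (u,v) in[(270,245),(208,350),(470,298)]: 
    p=onz("scene",u*.64,v*.64,.03); print(p,np.hypot(p[0],p[1]))
```

```text
[ 0.56753677 -0.27191004  0.038     ]
[0.32727795 0.18543755 0.038     ]
[ 0.19473553 -0.30168276  0.03      ] 0.3590743853195237
[ 0.58594483 -0.26632117  0.03      ] 0.6436290154656694
[0.34673429 0.18704795 0.03      ] 0.3939690435149966
```

View pics/c1.png

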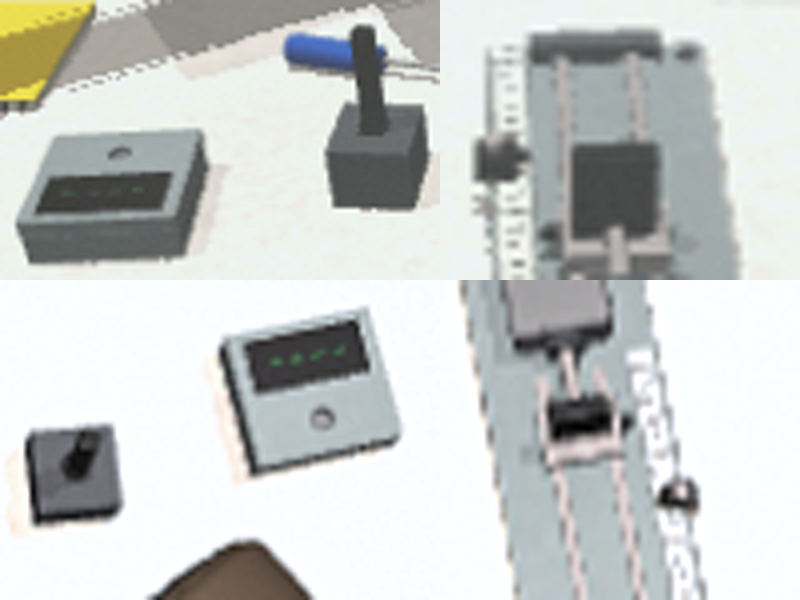

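Readout confirmed: the display faces away from the robot and the button is on the near side, scene crop (120,154), top crop (323,417). The slide is home, and the clip is on its -y side. Next I'll fit box models to the masks in each view.

```bash
cat > fit.py <<'E'
from h import *
from scipy.optimize import minimize
I={c:cv2.imread(f"pics/{c}0.png").astype(float) for c in("scene","top")}
def box(x,y,yaw,lx,ly,z0,z1):
    c,s=np.cos(yaw),np.sin(yaw)
    return [(x+c*a-s*b,y+s*a+c*b,z) for a in(-lx/2,lx/2) for b in(-ly/2,ly/2) for z in(z0,z1)]
def render(c,hulls,win):
    u0,v0,u1,v1=win;F=8; m=np.zeros(((v1-v0)*F,(u1-u0)*F),np.uint8)
    for pts in hulls:
        q=np.array([proj(c,p) for p in pts]); q=((q-[u0,v0]+.5)*F-.5)
        cv2.fillConvexPoly(m,cv2.convexHull(np.round(q*16).astype(np.int32)),255,shift=4)
    return cv2.resize(m,(u1-u0,v1-v0),interpolation=cv2.INTER_AREA)/255.
E
python3 - <<'E'
from fit import *
def mk(c,win,lo,hi):  # soft mask of darkness
    u0,v0,u1,v1=win; g=I[c][v0:v1,u0:u1].mean(2); return np.clip((hi-g)/(hi-lo),0,1)
W={"scene":(184,178,216,230),"top":(293,166,317,190)}
for c in W:
    u0,v0,u1,v1=W[c]; g=I[c][v0:v1,u0:u1].mean(2).astype(int)
    print(c); print(g[::2,::2])
W={"scene":(106,203,160,244),"top":(332,143,373,180)}
for c in W:
    u0,v0,u1,v1=W[c]; g=I[c][v0:v1,u0:u1].astype(int).mean(2).astype(int)
    print(c); print(g[::3,::3])
# recess close
print(I["top"][163:172,349:360].mean(2).astype(int)); print(I["scene"][208:219,128:142].mean(2).astype(int))
E
```

```text
scene
[[ 87  86 130 140 134 140 149 138 134 102 104 103 105 105 103 103]
 [139 139 147 147 149 149 149 150 150 105 104 103 103 103 104 105]
 [147 150 150 150 126  44  48  80 150 141 102 104 103 102 102 104]
 [100 108 118 131  89  43  41  54 150 149 142 104 102 105 103 102]
 [ 80  80  80  80  67  42  41  45 106 149 149 103 103 104 105 104]
 [ 68  70  72  75  77  41  41  41  52 149 149 149 103 104 104 105]
 [ 54  56  58  59  62  43  42  43  57  91 111 118 120 109 104 105]
 [ 82  82  73  63  57  43  43  42  55 136 143 142 142 120 103  92]
 [144 144 143 143 100  44  44  42 106 144 141 111 107 102 102 141]
 [149 148 147 149 148  59  42  43  93 149 149 149 148 149 149 145]
 [149 148 148 149 148  91  42  42  66 149 149 149 149 149 149 149]
 [149 149 149 149 115  97  43  42  50 134 150 149 148 149 149 149]
 [149 148 149  98  66  67  42  42  45  68  67  66  69  78 150 150]
 [149 148 149  69  67  69  44  42  43  63  64  62  62  54 150 150]
 [148 149 133  68  68  61  43  44  44  57  64  64  63  53 149 149]
 [148 148  77  68  68  56  44  45  45  68  67  69  62  50 149 150]
 [149 149  68  69  69 
[... 3468 characters left out ...]
9]
 [120 120 121 121 120 119 119 118 119 119 119]]
[[127 125 117 115 115 115 115 103 104 104 104 104 103 104]
 [104 103 104 103 104 103 104 104 103 103 103 104 104 104]
 [104 104 104 104 106 105 105 104 103 104 104 105 105 106]
 [104 104 105 106 105 104  98  90  98 102 105 106 106 105]
 [104 104 104 103  96  74  60  62  64  78 105 106 107 106]
 [104 105 103 101  65  58  73  82  83  77 106 108 106 105]
 [105 105 105 105  73  81  90  90  97 105 106 106 107 107]
 [105 104 105 104 106 103 103 106 106 106 106 106 107 107]
 [104 105 106 106 107 106 106 106 106 107 106 106 106 107]
 [106 105 103 102 103 104 105 104 103 103 103 102 101 102]
 [ 99  98  86  80  82  83  84  67  67  66  66  67  51  53]]
```

```bash
cat > f1.py <<'E'
from fit import *
def soft(c,win,lo,hi):
    u0,v0,u1,v1=win; return np.clip((hi-I[c][v0:v1,u0:u1].mean(2))/(hi-lo),0,1)
def fit(views,model,x0,step):
    def cost(p): return sum(((render(c,model(p),w)-m)**2).sum() for c,w,m in views)
    s=np.vstack([x0]+[np.array(x0)+np.eye(len(x0))[i]*step[i] for i in range(len(x0))])
    q=minimize(cost,x0,method="Nelder-Mead",options=dict(initial_simplex=s,xatol=1e-5,fatol=1e-3,maxiter=300))
    return q.x,q.fun
d=np.pi/180
# stand block
Vs={"scene":(184,204,216,230),"top":(293,166,317,190)}
hsoft={"scene":(184,204,216,230),"top":Vs["top"]}
views={c:(c,w,soft(c,w,75,145)) for c,w in Vs.items()}
hd=lambda x,y,a:box(x,y,a,.014,.014,.055,.135)
mod=lambda p:[box(p[0],p[1],p[2],.06,.06,0,.05),hd(p[0],p[1],0.)]
for k in(["scene"],["top"],["scene","top"]):
    x,f=fit([views[c] for c in k],mod,[.55,-.1,0.05],[.01,.01,.1]); print("stand",k,x[:2].round(4),round(x[2]/d,1),round(f,2))
# handle only
Vh={"scene":(190,180,208,204),"top":(299,168,313,182)}
vh={"scene":("scene",Vh["scene"],soft("scene",Vh["scene"],47,70)),"top":("top",Vh["top"],soft("top",Vh["top"],48,68))}
mh=lambda p:[hd(*p)]
for k in(["scene"],["top"]):
  for a0 in(-30,0,30):
    x,f=fit([vh[c] for c in k],mh,[.55,-.1,a0*d],[.01,.01,.3]); print("handle",k,x[:2].round(4),round(x[2]/d%90,1),round(f,2))
# readout
Vr={"scene":(102,200,160,246),"top":(330,141,375,182)}
lv={"scene":(108,135),"top":(122,155)}
vr={c:(c,w,soft(c,w,*lv[c])) for c,w in Vr.items()}
mr=lambda p:[box(p[0],p[1],p[2],.11,.10,0,.038)]
for sw in (0,1):
  mr=lambda p:[box(p[0],p[1],p[2],*((.11,.10),(.10,.11))[sw],0,.038)]
  for k in(["scene"],["top"],["scene","top"]):
    x,f=fit([vr[c] for c in k],mr,[.575,-.27,-.2],[.01,.01,.1]); print("readout",sw,k,x[:2].round(4),round(x[2]/d,1),round(f,2),"button",(x[:2]-.025*np.array([np.cos(x[2]),np.sin(x[2])])).round(4))
# recess centroid: scene rows208..214 cols 128..; top 163.., rim at .038
for c,(v0,v1,u0,u1,b) in {"top":(164,171,351,359,119),"scene":(210,216,131,139,104)}.items():
    g=np.clip(b-6-I[c][v0:v1,u0:u1].mean(2),0,None)>4; v,u=np.nonzero(g); 
    print("recess",c,(u.min()+u.max())/2+u0,(v.min()+v.max())/2+v0, onz(c,(u.min()+u.max())/2+u0,(v.min()+v.max())/2+v0,.037))
E
python3 f1.py
```

```text
stand ['scene'] [ 0.5042 -0.0976] 5.4 1.83Traceback (most recent call last):
  File "f1.py", line 17, in <module>
    x,f=fit([views[c] for c in k],mod,[.55,-.1,0.05],[.01,.01,.1]); print("stand",k,x[:2].round(4),round(x[2]/d,1),round(f,2))
        ~~~^^^^^^^^^^^^^^^^^^^^^^^^^^^^^^^^^^^^^^^^^^^^^^^^^^^^^^^
  File "f1.py", line 7, in fit
    q=minimize(cost,x0,method="Nelder-Mead",options=dict(initial_simplex=s,xatol=1e-5,fatol=1e-3,maxiter=300))
    res = _minimize_neldermead(fun, x0, args, callback, bounds=bounds,
                               **options)
    fxr = func(xr)
    fx = function(np.copy(x), *(wrapper_args + args))
  File "f1.py", line 5, in cost
    def cost(p): return sum(((render(c,model(p),w)-m)**2).sum() for c,w,m in views)
                        ~~~^^^^^^^^^^^^^^^^^^^^^^^^^^^^^^^^^^^^^^^^^^^^^^^^^^^^^^^^
  File "f1.py", line 5, in <genexpr>
    def cost(p): return sum(((render(c,model(p),w)-m)**2).sum() for c,w,m in views)
                              ~~~~~~^^^^^^^^^^^^^^
  File "fit.py", line 10, in render
    q=np.array([proj(c,p) for p in pts]); q=((q-[u0,v0]+.5)*F-.5)
                ~~~~^^^^^
  File "h.py", line 13, in proj
    K,k1,E=cal(c); q=E[:3,:3].T@(np.array(p)-E[:3,3]); s=q[:2]/q[2]; s=s*(1+k1*(s@s))
           ~~~^^^
  File "h.py", line 4, in cal
    k=r.get_calibration(c); return np.array(k["K"]),k["k1"],np.array(k["extrinsics"])
ValueError: time passes only in moves, steps and waits
```

```bash
sed -i 's/^def cal(c)/import functools\n@functools.cache\ndef cal(c)/' h.py; sed -i 's/\.55,-\.1,/.504,-.098,/' f1.py; python3 f1.py
```

```text
stand ['scene'] [ 0.5042 -0.0977] 5.4 1.85
stand ['top'] [ 0.5021 -0.0967] 6.3 1.68
stand ['scene', 'top'] [ 0.5032 -0.0975] 5.7 9.7
handle ['scene'] [ 0.5094 -0.0956] 34.4 9.99
handle ['scene'] [ 0.5089 -0.0957] 10.9 9.93
handle ['scene'] [ 0.5088 -0.0958] 34.2 9.92
handle ['top'] [ 0.5012 -0.0962] 87.4 8.23
handle ['top'] [ 0.5014 -0.0962] 3.3 8.33
handle ['top'] [ 0.4998 -0.095 ] 33.6 9.05
readout 0 ['scene'] [ 0.5692 -0.2748] 8.6 158.84 button [ 0.5445 -0.2785]
readout 0 ['top'] [ 0.5686 -0.2723] 17.7 112.35 button [ 0.5448 -0.2799]
readout 0 ['scene', 'top'] [ 0.5692 -0.2746] 9.8 281.01 button [ 0.5446 -0.2789]
readout 1 ['scene'] [ 0.5713 -0.2735] 13.3 57.85 button [ 0.5469 -0.2792]
readout 1 ['top'] [ 0.5686 -0.2727] 13.1 7.39 button [ 0.5442 -0.2783]
readout 1 ['scene', 'top'] [ 0.5699 -0.2736] 13.2 80.27 button [ 0.5455 -0.2793]
recess top 354.0 167.0 [ 0.5463984  -0.27885129  0.037     ]
recess scene 134.5 212.5 [ 0.54406124 -0.28131794  0.037     ]
```

```bash
cat > f2.py <<'E'
from fit import *
hd=lambda x,y,a:box(x,y,a,.014,.014,.055,.135)
w=(188,178,210,203);u0,v0,u1,v1=w
m=np.clip((148-I["scene"][v0:v1,u0:u1].mean(2))/(148-43),0,1)
ok=np.zeros_like(m); ok[2:8,6:17]=1; ok[18:24,5:17]=1   # clear of screwdriver
ok[2:8,14:]=0
wt=(298,166,314,183);a0,b0,a1,b1=wt; g=I["top"][b0:b1,a0:a1].mean(2); mt=np.clip((72-g)/40,0,1)
print(I["scene"][180:204,193:206].mean(2).astype(int)); print(g.astype(int))
for a in range(0,90,10):
    best=min((((render("scene",[hd(.5042+i,-.0977+j,np.radians(a))],w)-m)**2*ok).sum(),i,j) for i in np.arange(-.003,.0031,.001) for j in np.arange(-.003,.0031,.001))
    bt=min((((render("top",[hd(.5021+i,-.0967+j,np.radians(a))],wt)-mt)**2).sum(),i,j) for i in np.arange(-.003,.0031,.001) for j in np.arange(-.003,.0031,.001))
    print(a,np.round(best,3),np.round(bt,3))
b=cv2.resize(I["scene"][178:206,188:216].astype(np.uint8),(420,420),interpolation=cv2.INTER_CUBIC)
t=cv2.resize(I["top"][164:192,292:320].astype(np.uint8),(420,420)[:2],interpolation=cv2.INTER_CUBIC)
cv2.imwrite("pics/c2.png",np.clip(np.hstack([b,t])[:, :800].astype(float)*2,0,255).astype(np.uint8))
E
python3 f2.py
```

```text
[[148 149 149 149 149 150 151 150 143 105 104 104 103]
 [127  82  82  90  91 128 150 150 148 104 102 101 103]
 [ 68  44  45  48  49  80 150 150 150 141 103 102 104]
 [ 43  44  44  44  42  65 149 149 149 149 141 102 103]
 [ 42  43  43  41  42  54 149 150 149 149 149 142 104]
 [ 41  43  43  42  42  51 149 149 150 149 149 147 103]
 [ 42  42  42  41  41  45  99 106 130 149 148 149 141]
 [ 42  40  43  42  41  42  62  66 106 148 149 149 149]
 [ 41  41  42  41  42  41  52  52  69 149 149 149 149]
 [ 46  42  41  41  42  42  47  57  99 128 134 141 138]
 [ 48  43  41  42  41  43  43  57  80  91  99 111 116]
 [ 46  41  42  43  43  42  42  51  63 111 113 103 104]
 [ 49  43  41  43  43  42  42  55 110 136 136 143 144]
 [ 68  43  43  42  43  42  44  61  92  99  99 101 105]
 [ 97  44  41  44  44  42  47 106 133 144 143 141 103]
 [144  42  41  41  42  42  44  96 148 149 149 149 145]
 [149  59  42  42  42  43  46  93 150 149 150 149 149]
 [148  87  44  43  42  41  43  71 149 149 150 149 149]
 [149  91  43  42  43  42  43  66 149 149 151 149 149]
 [149  89  44  43  43  43  45  56 149 149 149 149 150]

[... 1277 characters left out ...]
71  72  70  83]
 [ 62  61  63  68  73  73  72  72  72  72  72  70  72  71  71  80]]
0 [2.304e+00 1.000e-03 0.000e+00] [ 5.531e+00 -1.000e-03  1.000e-03]
10 [2.749e+00 1.000e-03 0.000e+00] [ 6.241e+00 -1.000e-03  1.000e-03]
20 [5.216e+00 1.000e-03 1.000e-03] [ 6.497e+00 -2.000e-03  2.000e-03]
30 [4.139e+00 2.000e-03 1.000e-03] [ 6.417e+00 -2.000e-03  2.000e-03]
40 [2.576 0.    0.   ] [ 6.485e+00 -2.000e-03  1.000e-03]
50 [2.905e+00 1.000e-03 0.000e+00] [ 6.535e+00 -2.000e-03  2.000e-03]
60 [3.453e+00 1.000e-03 0.000e+00] [ 7.746e+00 -2.000e-03  2.000e-03]
70 [3.554e+00 1.000e-03 0.000e+00] [ 6.897e+00 -2.000e-03  1.000e-03]
80 [3.063e+00 1.000e-03 0.000e+00] [ 5.572e+00 -1.000e-03  1.000e-03]
```

View pics/c2.png

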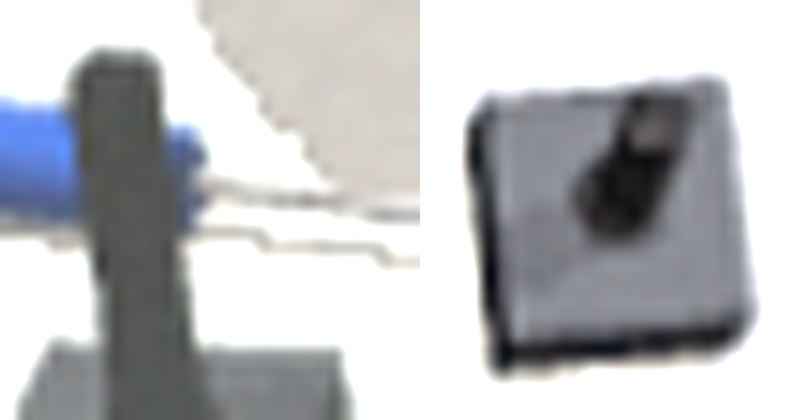

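Both close crops show the handle square with the block to within a few degrees: top crop handle (640,160), scene crop handle (140,200). The stand is at (0.503,-0.097). The stand-to-button offset agrees in both views at (+42.4,-181.6) mm. Moving now.

Call:
servo_tool:
  targets:
    - {"dx":1.0,"dy":2.2,"dz":0,"spin":0.1,"grip":100}
    - {"dx":2.5,"dy":5.6,"dz":0,"spin":0.22}
    - {"dx":4.0,"dy":9.2,"dz":0,"spin":0.34}
    - {"dx":5.6,"dy":12.8,"dz":0,"spin":0.46}
    - {"dx":7.2,"dy":16.4,"dz":0,"spin":0.58}
    - {"dx":8.8,"dy":20.0,"dz":0,"spin":0.7}
    - {"dx":10.4,"dy":23.6,"dz":0,"spin":0.82}
    - {"dx":12.0,"dy":27.2,"dz":0,"spin":0.94}
    - {"dx":13.6,"dy":30.8,"dz":0,"spin":1.06}
    - {"dx":15.2,"dy":34.4,"dz":0,"spin":1.18}

```text
validation failed for argument at $.ta...
```

Call:
servo_tool:
  targets:
    - {"dx":1.0,"dy":2.2,"dz":0,"spin":0.1,"grip":100}
    - {"dx":2.5,"dy":5.6,"dz":0,"spin":0.22,"grip":100}
    - {"dx":4.0,"dy":9.2,"dz":0,"spin":0.34,"grip":100}
    - {"dx":5.6,"dy":12.8,"dz":0,"spin":0.46,"grip":100}
    - {"dx":7.2,"dy":16.4,"dz":0,"spin":0.58,"grip":100}
    - {"dx":8.8,"dy":20.0,"dz":0,"spin":0.7,"grip":100}
    - {"dx":10.4,"dy":23.6,"dz":0,"spin":0.82,"grip":100}
    - {"dx":12.0,"dy":27.2,"dz":0,"spin":0.94,"grip":100}
    - {"dx":13.6,"dy":30.8,"dz":0,"spin":1.06,"grip":100}
    - {"dx":15.2,"dy":34.4,"dz":0,"spin":1.18,"grip":100}

```text
time_s: 1.53
tcp_pos: [0.4288, -0.27, 0.2036]
eef_rot: [-179.9, -0.0, -87.9]
contact_force: [0.9, 0.1, -1.2]
gripper_width: 0.0879
```

Call:
servo_tool:
  targets:
    - {"dx":1.5,"dy":3.5,"dz":0,"spin":0.02,"grip":100}
    - {"dx":3.0,"dy":7.0,"dz":0,"spin":0.02,"grip":100}
    - {"dx":4.5,"dy":10.5,"dz":0,"spin":0.02,"grip":100}
    - {"dx":6.0,"dy":14.0,"dz":0,"spin":0.02,"grip":100}
    - {"dx":7.0,"dy":16.3,"dz":0,"spin":0.02,"grip":100}
    - {"dx":7.5,"dy":17.5,"dz":0,"spin":0.02,"grip":90}
    - {"dx":7.5,"dy":17.5,"dz":-1,"spin":0.02,"grip":80}
    - {"dx":7.5,"dy":17.5,"dz":-3,"spin":0.02,"grip":70}
    - {"dx":7.5,"dy":17.5,"dz":-5,"spin":0.02,"grip":60}
    - {"dx":7.5,"dy":17.5,"dz":-5,"spin":0.02,"grip":60}

```text
time_s: 2.37
tcp_pos: [0.5002, -0.0975, 0.1492]
eef_rot: [179.6, 0.0, -87.2]
contact_force: [-1.2, -0.4, -0.8]
gripper_width: 0.06
```

Run:
```python
from h import *
a=r.capture("scene");b=r.capture("top")
s=r.get_state(); print(s["tcp_pos"],s["eef_rot"],s["joints"])
for p in [(.5032,-.0972,.135),(*s["tcp_pos"][:2],s["tcp_pos"][2])]: print(proj("scene",p),proj("top",p))
A=cv2.resize(a[150:240,150:250],(500,450),interpolation=cv2.INTER_CUBIC);B=cv2.resize(b[140:230,276:336],(300,450),interpolation=cv2.INTER_CUBIC)
cv2.imwrite("pics/c3.png",np.clip(np.hstack([A,B])*1.7,0,255).astype(np.uint8))
```

```text
[ 0.50257305 -0.09781685  0.15285706] [ 1.79892503e+02 -3.62546141e-02 -8.71158121e+01] [ 1.10036133e+01  7.57626640e+00 -2.37340153e+01  2.42099720e-02
 -5.88012603e+01 -8.13202061e+00]
[195.26409427 181.95159206] [307.57611983 171.40502735]
[194.38739454 176.31643759] [308.36574315 170.34099365]
```

View pics/c3.png

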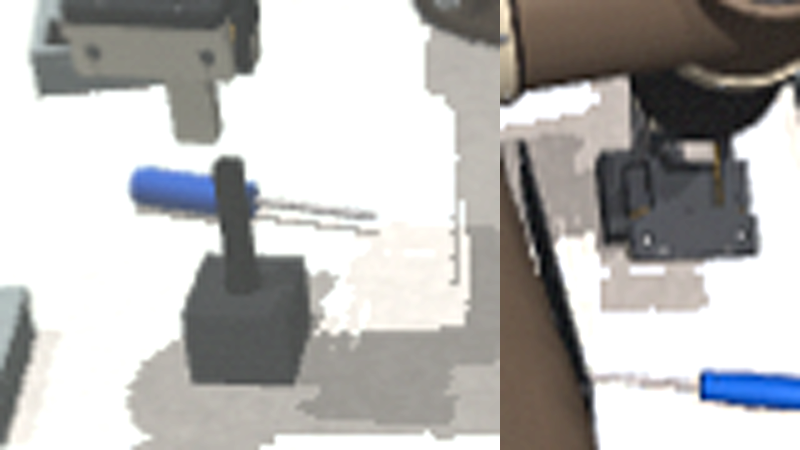

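Run:
```python
from h import *
s=r.get_state(); p=s["tcp_pos"];print(p, s["eef_rot"])
for dx in(.030,.051): print(proj("scene",p+[dx,0,0]),proj("scene",p+[dx,.0095,0]),proj("scene",p+[dx,-.0095,0]))
```

```text
[ 0.50257305 -0.09781685  0.15285706] [ 1.79892503e+02 -3.62546141e-02 -8.71158121e+01]
[190.75099391 182.22175419] [194.15421338 182.51803162] [187.36089582 181.92658472]
[188.09149441 186.54466376] [191.55338227 186.85442252] [184.64330687 186.23602866]
```

The crop shows the front finger centred at scene (189,178) and the handle top at (196,182), both within a pixel or two of where they should project in u. I'll descend and close.

Call:
servo_tool:
  targets:
    - {"dx":0,"dy":0,"dz":-1.5,"spin":0,"grip":60}
    - {"dx":0,"dy":0,"dz":-3.5,"spin":0,"grip":60}
    - {"dx":0,"dy":0,"dz":-5.5,"spin":0,"grip":60}
    - {"dx":0,"dy":0,"dz":-7,"spin":0,"grip":60}
    - {"dx":0,"dy":0,"dz":-7.5,"spin":0,"grip":60}
    - {"dx":0,"dy":0,"dz":-7.5,"spin":0,"grip":30}
    - {"dx":0,"dy":0,"dz":-7.5,"spin":0,"grip":5}
    - {"dx":0,"dy":0,"dz":-7.5,"spin":0,"grip":5}
    - {"dx":0,"dy":0,"dz":-7.5,"spin":0,"grip":5}
    - {"dx":0,"dy":0,"dz":-7.5,"spin":0,"grip":5}
  squeeze: 20

```text
time_s: 3.3
tcp_pos: [0.5039, -0.0968, 0.0791]
eef_rot: [-179.9, 0.0, -87.1]
contact_force: [-0.6, 0.0, 0.4]
gripper_width: 0.0244
```

Call:
servo_tool:
  targets:
    - {"dx":0,"dy":0,"dz":0,"spin":0,"grip":5}
    - {"dx":0,"dy":0,"dz":0,"spin":0,"grip":5}
    - {"dx":0,"dy":0,"dz":0,"spin":0,"grip":5}
    - {"dx":0,"dy":0,"dz":0,"spin":0,"grip":5}
    - {"dx":0,"dy":0,"dz":0,"spin":0,"grip":5}
    - {"dx":0,"dy":0,"dz":0,"spin":0,"grip":5}
    - {"dx":0,"dy":0,"dz":0,"spin":0,"grip":5}
    - {"dx":0,"dy":0,"dz":0,"spin":0,"grip":5}
    - {"dx":0,"dy":0,"dz":0,"spin":0,"grip":5}
    - {"dx":0,"dy":0,"dz":0,"spin":0,"grip":5}

```text
time_s: 4.13
tcp_pos: [0.5037, -0.0968, 0.0786]
eef_rot: [-180.0, -0.0, -87.1]
contact_force: [-1.0, 0.0, 5.5]
gripper_width: 0.0144
```

Call:
servo_tool:
  targets:
    - {"dx":0,"dy":0,"dz":1,"spin":0,"grip":5}
    - {"dx":0,"dy":0,"dz":3,"spin":0,"grip":5}
    - {"dx":0,"dy":0,"dz":5.5,"spin":0,"grip":5}
    - {"dx":0,"dy":0,"dz":7.5,"spin":0,"grip":5}
    - {"dx":0.5,"dy":-2,"dz":7.5,"spin":0,"grip":5}
    - {"dx":1.2,"dy":-5,"dz":7.5,"spin":0,"grip":5}
    - {"dx":2,"dy":-8.5,"dz":7.5,"spin":0,"grip":5}
    - {"dx":2.8,"dy":-12,"dz":7.5,"spin":0,"grip":5}
    - {"dx":3.6,"dy":-15.5,"dz":7.5,"spin":0,"grip":5}
    - {"dx":4.2,"dy":-18.2,"dz":7.5,"spin":0,"grip":5}

```text
time_s: 4.97
tcp_pos: [0.5453, -0.2811, 0.1533]
eef_rot: [180.0, -0.0, -87.1]
contact_force: [1.2, 0.4, -1.1]
gripper_width: 0.0148
```

Call:
servo_tool:
  targets:
    - {"dx":0,"dy":0,"dz":-0.5,"spin":0,"grip":5}
    - {"dx":0,"dy":0,"dz":-1.5,"spin":0,"grip":5}
    - {"dx":0,"dy":0,"dz":-2.5,"spin":0,"grip":5}
    - {"dx":0,"dy":0,"dz":-3,"spin":0,"grip":5}
    - {"dx":0,"dy":0,"dz":-3,"spin":0,"grip":5}
    - {"dx":0,"dy":0,"dz":-3,"spin":0,"grip":5}
    - {"dx":0,"dy":0,"dz":-3,"spin":0,"grip":5}
    - {"dx":0,"dy":0,"dz":-3,"spin":0,"grip":5}
    - {"dx":0,"dy":0,"dz":-3,"spin":0,"grip":5}
    - {"dx":0,"dy":0,"dz":-3,"spin":0,"grip":5}

```text
time_s: 5.8
tcp_pos: [0.5456, -0.2787, 0.1236]
eef_rot: [-180.0, -0.0, -87.1]
contact_force: [-0.4, -0.8, -0.6]
gripper_width: 0.0147
```

Run:
```python
from h import *
a=r.capture("scene");b=r.capture("top")
s=r.get_state(); p=s["tcp_pos"];print(p,s["eef_rot"],s["contact_force"],s["gripper_width"])
tip=p-[0,0,.0736]; print("tip",tip,proj("scene",tip), "recess scene 134.5,212.5; tip-z.038 proj",proj("scene",[tip[0],tip[1],.038]))
cv2.imwrite("pics/scene1.png",a);cv2.imwrite("pics/top1.png",b)
A=cv2.resize(a[165:245,95:175],(500,500),interpolation=cv2.INTER_CUBIC);B=cv2.resize(b[130:190,330:366],(300,500),interpolation=cv2.INTER_CUBIC)
cv2.imwrite("pics/c4.png",np.clip(np.hstack([A,B])*1.7,0,255).astype(np.uint8))
```

```text
[ 0.54542315 -0.27881229  0.12342448] [-1.79977350e+02 -6.74182514e-03 -8.70747681e+01] [-0.95392994 -0.39487299 -1.54485675] 0.014648590487944098
tip [ 0.54542315 -0.27881229  0.04982448] [134.1448709  209.36121847] recess scene 134.5,212.5; tip-z.038 proj [135.00226752 212.59802183]
```

View pics/c4.png

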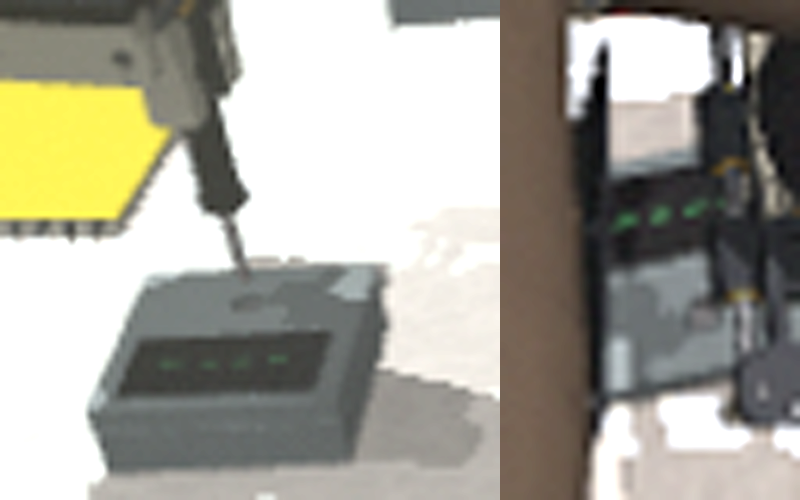

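Run:
```python
from h import *
a=cv2.imread("pics/scene1.png").mean(2).astype(int)
print("rows 196..216, cols 124..144");
for v in range(194,217): print(v,a[v,124:144])
s=np.array([ .54542, -.27881, .12342])
for dz in (-.0736,-.0286,-.0236,-.0188): 
    c=s+[0,0,dz]; print(dz,proj("scene",c),proj("scene",c+[0,.011,0])[0]-proj("scene",c)[0])
```

```text
rows 196..216, cols 124..144
194 [156 156  99  45  40  41  40  40  40  70 156 157 156 157 156 156 156 156
 156 156]
195 [156 156 113  55  39  40  40  40  40  42 102 157 157 156 155 155 155 156
 155 156]
196 [155 156 100  45  40  40  40  39  40  40  64 156 156 157 156 154 155 155
 156 155]
197 [155 156 115  57  40  40  39  40  40  39 123 156 156 156 155 155 155 155
 155 155]
198 [157 156 156  88  39  40  39  41  39 121 154 155 155 156 156 156 156 156
 156 155]
199 [156 156 156 132 124  97  57  62 101 154 155 155 155 155 155 157 157 156
 156 156]
200 [155 155 155 155 155 155 118  71 105 154 155 155 155 156 156 156 157 156
 156 156]
201 [155 155 155 155 156 156 116  72  62 153 155 155 155 154 155 156 156 156
 156 157]
202 [155 156 156 157 156 156 156  82  64 129 156 155 155 155 155 156 155 156
 156 156]
203 [156 156 156 156 156 156 155  99  67 103 154 156 156 155 155 155 156 156
 156 156]
204 [156 156 157 157 157 156 156 119  71  81 156 156 156 155 154 155 156 156
 155 155]
205 [156 156 157 156 156 157 155 136  75  62 155 155 154 153 154 155 156 156
 155 156]
206 [156 155 156 156 156 15
[... 280 characters left out ...]
 74 74 75 75 75 76]
210 [73 74 74 74 74 75 74 74 74 73 69 75 75 75 74 74 65 65 66 65]
211 [75 75 73 75 74 74 74 74 75 74 76 73 76 75 74 65 66 64 65 64]
212 [74 75 74 75 74 74 74 74 70 66 61 62 63 69 65 64 65 65 64 64]
213 [74 75 75 74 75 73 74 71 58 58 62 64 65 67 65 67 65 64 65 65]
214 [74 75 75 75 74 74 75 75 62 63 66 66 69 75 75 75 75 65 64 65]
215 [74 74 74 74 74 75 75 75 75 74 74 75 75 75 76 75 74 65 66 64]
216 [75 74 74 74 75 75 75 75 75 75 75 75 75 75 75 75 66 66 65 65]
-0.0736 [134.14642018 209.36187688] 3.4908654813561952
-0.0286 [130.79499888 196.64665666] 3.5695773335947365
-0.0236 [130.41377837 195.19388887] 3.578489336700102
-0.0188 [130.04611202 193.7915171 ] 3.5870763876984597
```

The tip is at scene (134.0,209.5) against a predicted (134.1,209.4). Carried down to rim height it lands within about 1.5 mm of the recess centre at (134.4,212.7), so I'll press.

Call:
servo_tool:
  targets:
    - {"dx":0,"dy":-0.05,"dz":-0.3,"spin":0,"grip":5}
    - {"dx":0,"dy":-0.05,"dz":-0.7,"spin":0,"grip":5}
    - {"dx":0,"dy":-0.05,"dz":-1.1,"spin":0,"grip":5}
    - {"dx":0,"dy":-0.05,"dz":-1.4,"spin":0,"grip":5}
    - {"dx":0,"dy":-0.05,"dz":-1.6,"spin":0,"grip":5}
    - {"dx":0,"dy":-0.05,"dz":-1.7,"spin":0,"grip":5}
    - {"dx":0,"dy":-0.05,"dz":-1.8,"spin":0,"grip":5}
    - {"dx":0,"dy":-0.05,"dz":-1.8,"spin":0,"grip":5}
    - {"dx":0,"dy":-0.05,"dz":-1.8,"spin":0,"grip":5}
    - {"dx":0,"dy":-0.05,"dz":-1.8,"spin":0,"grip":5}
  squeeze: 35

```text
time_s: 6.73
tcp_pos: [0.5453, -0.2794, 0.1054]
eef_rot: [-180.0, -0.0, -87.1]
contact_force: [-1.0, 0.8, 2.6]
gripper_width: 0.014
```

Call:
servo_tool:
  targets:
    - {"dx":0,"dy":0,"dz":-0.05,"spin":0,"grip":5}
    - {"dx":0,"dy":0,"dz":-0.1,"spin":0,"grip":5}
    - {"dx":0,"dy":0,"dz":-0.15,"spin":0,"grip":5}
    - {"dx":0,"dy":0,"dz":-0.2,"spin":0,"grip":5}
    - {"dx":0,"dy":0,"dz":-0.2,"spin":0,"grip":5}
    - {"dx":0,"dy":0,"dz":-0.2,"spin":0,"grip":5}
    - {"dx":0,"dy":0,"dz":-0.2,"spin":0,"grip":5}
    - {"dx":0,"dy":0,"dz":-0.2,"spin":0,"grip":5}
    - {"dx":0,"dy":0,"dz":-0.2,"spin":0,"grip":5}
    - {"dx":0,"dy":0,"dz":-0.2,"spin":0,"grip":5}

```text
time_s: 7.57
tcp_pos: [0.5455, -0.2794, 0.1034]
eef_rot: [-180.0, -0.0, -87.1]
contact_force: [-1.5, 0.7, 5.2]
gripper_width: 0.0142
```

Call:
servo_tool:
  targets:
    - {"dx":0,"dy":0,"dz":-0.03,"spin":0,"grip":5}
    - {"dx":0,"dy":0,"dz":-0.06,"spin":0,"grip":5}
    - {"dx":0,"dy":0,"dz":-0.09,"spin":0,"grip":5}
    - {"dx":0,"dy":0,"dz":-0.1,"spin":0,"grip":5}
    - {"dx":0,"dy":0,"dz":-0.1,"spin":0,"grip":5}
    - {"dx":0,"dy":0,"dz":-0.1,"spin":0,"grip":5}
    - {"dx":0,"dy":0,"dz":-0.1,"spin":0,"grip":5}
    - {"dx":0,"dy":0,"dz":-0.1,"spin":0,"grip":5}
    - {"dx":0,"dy":0,"dz":-0.1,"spin":0,"grip":5}
    - {"dx":0,"dy":0,"dz":-0.1,"spin":0,"grip":5}

```text
time_s: 8.4
tcp_pos: [0.5458, -0.2797, 0.1032]
eef_rot: [-179.9, -0.1, -87.1]
contact_force: [-1.8, 0.3, 8.5]
gripper_width: 0.0144
```

Run:
```python
from h import *
a=r.capture("scene");s=r.get_state();cv2.imwrite("pics/scene2.png",a); print(s["tcp_pos"],s["contact_force"],s["moment"])
a=a.mean(2).astype(int)
for v in range(203,217): print(v,a[v,126:144])
```

```text
[ 0.54579822 -0.2797222   0.10322606] [-1.45905486  0.08640867  8.56907478] [-0.03012148  1.28391513 -0.0220843 ]
203 [158 158  86  41  39  40  39  39  39  94 158 158 157 157 157 158 158 157]
204 [158 158 114  58  45  42  41  42  94 157 157 156 156 156 157 158 157 157]
205 [158 158 158 134 128 106  71  60 157 157 156 155 156 157 158 158 157 157]
206 [158 158 157 157 157 157  81  63 131 110 109 108 109 110 110 109 109 123]
207 [155 156 155 156 155 155  98  66  78 108 108 108 110 109 100 101 101 102]
208 [115 116 115 115  97  95  72  67  62  75  74  75  75  76  75  75  75  73]
209 [76 75 75 74 75 75 71 67 62 73 74 74 74 75 75 75 75 73]
210 [76 74 74 76 75 76 75 68 64 63 75 74 65 66 65 66 66 65]
211 [74 75 74 75 75 76 76 72 66 65 78 66 65 66 66 66 64 66]
212 [74 75 75 75 74 75 72 65 66 59 65 63 64 66 65 66 64 65]
213 [76 76 76 74 75 73 58 58 67 64 62 63 66 66 65 65 66 66]
214 [75 76 75 75 76 75 61 59 66 66 67 65 66 65 65 66 67 66]
215 [75 75 75 75 76 76 76 71 74 77 76 75 65 65 65 67 65 66]
216 [75 74 74 75 76 75 76 75 76 76 76 67 65 65 65 66 66 65]
```

Force rose to about 9.6 N net while a further 1 mm of command moved the tool only 0.2 mm. The tip is at z≈0.030, below the readout's top face, so the button is on its stop. I'll go back to the stand.

Call:
servo_tool:
  targets:
    - {"dx":0,"dy":0,"dz":0.5,"spin":0,"grip":5}
    - {"dx":0,"dy":0,"dz":2.0,"spin":0,"grip":5}
    - {"dx":0,"dy":0,"dz":4.0,"spin":0,"grip":5}
    - {"dx":0,"dy":0.5,"dz":5.1,"spin":0,"grip":5}
    - {"dx":-0.7,"dy":3,"dz":5.1,"spin":0,"grip":5}
    - {"dx":-1.5,"dy":6.5,"dz":5.1,"spin":0,"grip":5}
    - {"dx":-2.3,"dy":10,"dz":5.1,"spin":0,"grip":5}
    - {"dx":-3.1,"dy":13.5,"dz":5.1,"spin":0,"grip":5}
    - {"dx":-3.8,"dy":16.5,"dz":5.1,"spin":0,"grip":5}
    - {"dx":-4.2,"dy":18.25,"dz":5.1,"spin":0,"grip":5}

```text
time_s: 9.28
tcp_pos: [0.5023, -0.094, 0.153]
eef_rot: [-180.0, 0.1, -87.0]
contact_force: [-0.4, -0.6, -0.5]
gripper_width: 0.0141
```

Call:
servo_tool:
  targets:
    - {"dx":0,"dy":0,"dz":0,"spin":0,"grip":5}
    - {"dx":0,"dy":0,"dz":0,"spin":0,"grip":5}
    - {"dx":0,"dy":0,"dz":-0.5,"spin":0,"grip":5}
    - {"dx":0,"dy":0,"dz":-1.2,"spin":0,"grip":5}
    - {"dx":0,"dy":0,"dz":-2,"spin":0,"grip":5}
    - {"dx":0,"dy":0,"dz":-2.8,"spin":0,"grip":5}
    - {"dx":0,"dy":0,"dz":-3.6,"spin":0,"grip":5}
    - {"dx":0,"dy":0,"dz":-4.2,"spin":0,"grip":5}
    - {"dx":0,"dy":0,"dz":-4.5,"spin":0,"grip":5}
    - {"dx":0,"dy":0,"dz":-4.5,"spin":0,"grip":5}

```text
time_s: 10.12
tcp_pos: [0.5027, -0.097, 0.1071]
eef_rot: [179.9, -0.0, -87.1]
contact_force: [0.0, -0.1, -1.1]
gripper_width: 0.0142
```

Call:
servo_tool:
  targets:
    - {"dx":0,"dy":0,"dz":-0.5,"spin":0,"grip":5}
    - {"dx":0,"dy":0,"dz":-1.0,"spin":0,"grip":5}
    - {"dx":0,"dy":0,"dz":-1.5,"spin":0,"grip":5}
    - {"dx":0,"dy":0,"dz":-2.0,"spin":0,"grip":5}
    - {"dx":0,"dy":0,"dz":-2.4,"spin":0,"grip":5}
    - {"dx":0,"dy":0,"dz":-2.7,"spin":0,"grip":5}
    - {"dx":0,"dy":0,"dz":-2.9,"spin":0,"grip":5}
    - {"dx":0,"dy":0,"dz":-3.0,"spin":0,"grip":5}
    - {"dx":0,"dy":0,"dz":-3.0,"spin":0,"grip":5}
    - {"dx":0,"dy":0,"dz":-3.0,"spin":0,"grip":5}

```text
time_s: 10.95
tcp_pos: [0.5033, -0.0969, 0.0786]
eef_rot: [-180.0, -0.0, -87.1]
contact_force: [-2.3, 0.2, 4.8]
gripper_width: 0.0141
```

Height and force match the pick-up state (z 0.0786, about 5 N), so it is seated. Now I'll release and lift.

Call:
servo_tool:
  targets:
    - {"dx":0,"dy":0,"dz":0,"spin":0,"grip":20}
    - {"dx":0,"dy":0,"dz":0,"spin":0,"grip":25}
    - {"dx":0,"dy":0,"dz":0,"spin":0,"grip":40}
    - {"dx":0,"dy":0,"dz":0,"spin":0,"grip":50}
    - {"dx":0,"dy":0,"dz":0,"spin":0,"grip":50}
    - {"dx":0,"dy":0,"dz":0,"spin":0,"grip":50}
    - {"dx":0,"dy":0,"dz":0.5,"spin":0,"grip":50}
    - {"dx":0,"dy":0,"dz":2,"spin":0,"grip":50}
    - {"dx":0,"dy":0,"dz":4.5,"spin":0,"grip":50}
    - {"dx":0,"dy":0,"dz":7,"spin":0,"grip":50}

```text
time_s: 11.78
tcp_pos: [0.5027, -0.097, 0.1487]
eef_rot: [179.9, -0.0, -87.1]
contact_force: [0.4, 1.0, -0.9]
gripper_width: 0.0437
```

Call:
servo_tool:
  targets:
    - {"dx":0,"dy":0,"dz":2,"spin":0,"grip":50}
    - {"dx":0,"dy":-2,"dz":2,"spin":0,"grip":50}
    - {"dx":0,"dy":-5,"dz":2,"spin":0,"grip":50}
    - {"dx":0,"dy":-8,"dz":2,"spin":0,"grip":50}
    - {"dx":0,"dy":-11,"dz":2,"spin":0,"grip":50}
    - {"dx":0,"dy":-14,"dz":2,"spin":0,"grip":50}
    - {"dx":0,"dy":-16,"dz":2,"spin":0,"grip":50}
    - {"dx":0,"dy":-17,"dz":2,"spin":0,"grip":50}
    - {"dx":0,"dy":-17,"dz":2,"spin":0,"grip":50}
    - {"dx":0,"dy":-17,"dz":2,"spin":0,"grip":50}

```text
time_s: 12.62
tcp_pos: [0.5031, -0.2669, 0.1681]
eef_rot: [180.0, 0.0, -87.2]
contact_force: [0.4, -0.1, 0.2]
gripper_width: 0.0439
```

Run:
```python
from h import *
a=r.capture("scene");b=r.capture("top");cv2.imwrite("pics/scene3.png",a);cv2.imwrite("pics/top3.png",b)
s=r.get_state(); print(s["tcp_pos"],s["joints"])
a0=cv2.imread("pics/scene0.png")
for n,w in dict(stylus=(180,175,220,232),jig=(245,200,305,300)).items():
    u0,v0,u1,v1=w; print(n,[np.abs(x[v0:v1,u0:u1].astype(int)-a0[v0:v1,u0:u1]).mean().round(2) for x in(a,)])
print(a[180:184,190:204].mean(2).astype(int))
A=cv2.resize(a[170:235,180:225],(270,390),interpolation=cv2.INTER_CUBIC);B=cv2.resize(a[203:268,245:305],(420,390)[:2],interpolation=cv2.INTER_CUBIC)
C=cv2.resize(b[110:210,215:320],(690,600),interpolation=cv2.INTER_CUBIC)
cv2.imwrite("pics/c5.png",np.clip(np.hstack([A,B])*1.5,0,255).astype(np.uint8));cv2.imwrite("pics/c6.png",np.clip(C*1.4,0,255).astype(np.uint8))
```

```text
[ 0.50329754 -0.26608449  0.16828414] [-8.18294308e+00  1.21371255e+01 -1.58000757e+01 -9.87012416e-03
 -6.20626208e+01  1.11349963e+01]
stylus [np.float64(23.43)]
jig [np.float64(3.63)]
[[153 153 154 154 154 154 154 154 154 155 154 154 154 154]
 [154 154 153 130  94  92 110 131 131 154 154 154 154 152]
 [154 154 154  81  51  50  59  71 101 153 153 154 153 153]
 [154 154 131  51  46  47  46  47  74 153 154 153 153 153]]
```

View pics/c5.png

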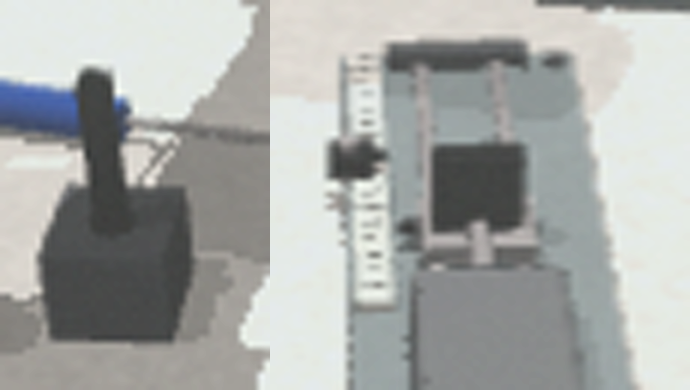

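View pics/c6.png

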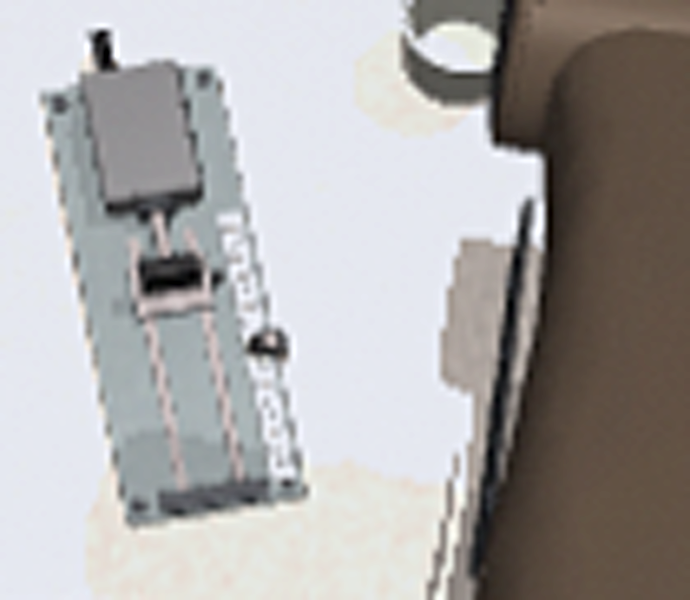

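The stylus stands in its stand as before: its top is on row 181, as at the start. The slide is home; in the top crop the pointer is at (222,280) and the clip index at (252,340), while in the scene crop the pointer is at (400,228) and the clip at (380,155). Now I'll fit the jig and measure the travel.

```bash
cat > f3.py <<'E'
from fit import *
I={c:cv2.imread(f"pics/{c}0.png").astype(float) for c in I}
def fitp(c,w,m,x0):
    model=lambda p:[box(p[0],p[1],p[2],.28,.10,0,.012),[tuple(np.array(q)) for q in box(p[0]+.0,p[1],p[2],.001,.001,0,.012)]]
    ok=m>=0
    cost=lambda p:((render(c,model(p),w)-m)[ok]**2).sum()
    s=np.vstack([x0]+[np.array(x0)+np.eye(3)[i]*[.01,.01,.1][i] for i in range(3)])
    q=minimize(cost,x0,method="Nelder-Mead",options=dict(initial_simplex=s,xatol=1e-5,fatol=1e-3)); return q.x,q.fun
for c,w,lo,hi in(("top",(215,110,275,206),115,155),("scene",(246,205,306,296),105,148)):
    u0,v0,u1,v1=w; im=I[c][v0:v1,u0:u1].mean(2); m=np.clip((hi-im)/(hi-lo),0,1)
    x,f=fitp(c,w,m,[.57,.12,.17]); print(c,x[:2].round(4),np.degrees(x[2]).round(2),f.round(1))
    ex=np.array([np.cos(x[2]),np.sin(x[2])])
    for n,(u,v),z in {"top":(("ptr",(248.4,156.25),.023),("mark",(252.9,166.25),.026)),"scene":(("ptr",(263.1,240.6),.023),("mark",(261.3,227.9),.026))}[c]:
        p=onz(c,u,v,z)[:2]-x[:2]; print(n,(p+x[:2]).round(4),"jig x",(p@ex).round(4),"jig y",(p@[-ex[1],ex[0]]).round(4))
print(I["top"][150:174,243:262].mean(2).astype(int)); print(I["scene"][220:248,252:272].mean(2).astype(int))
E
python3 f3.py
```

```text
top [0.581  0.1351] 11.53 221.7
ptr [0.5842 0.1064] jig x -0.0026 jig y -0.0287
mark [0.5459 0.0893] jig x -0.0436 jig y -0.0378
scene [0.5814 0.1338] 11.55 224.4
ptr [0.5863 0.1052] jig x -0.001 jig y -0.029
mark [0.5395 0.0925] jig x -0.0493 jig y -0.0321
[[117 134 118 118 116 112 165 149 141 148 110 164 161 160 160 160 161 160
  160]
 [105 119 124 112 116 107 155 143 164 163 120 163 161 160 160 160 161 160
  161]
 [ 54  67 114 103 117 115 127 140 140 163 120 163 161 159 160 160 160 160
  160]
 [ 34  39  71 109 119 117 109 125 125 163 124 149 162 161 160 159 160 161
  160]
 [ 37  34  61 107 104 104 116 167 165 163 114 112 163 161 161 160 160 160
  160]
 [ 15   9  36 127  61  64 111 166 138 139 135 110 163 160 160 160 161 160
  160]
 [ 10   8  39 146  28  39 104 155 123 126 164 117 163 160 160 161 160 161
  160]
 [ 21  39  54 138  46  85 119 128 165 140 162 123 163 162 161 160 160 160
  160]
 [ 82 101 103 135  81 120 117 110 164 127 163 140 147 162 161 161 160 160
  161]
 [127 137 137 140 113 118 115 109 166 165 163 134 112 163 161 160 160 161
  161]
 [127 115 109 115 110 116 115 10
[... 2783 characters left out ...]
  49  46
   44  45]
 [151 151 144  94 115 145 122 122 126 142 104  70  50  53  77 103  54  44
   43  44]
 [151 150 146 119 114 149 147 147 146 143 103  65  46  49  71 105  64  57
   60  66]
 [150 150 149 143 112 146 119 104 147 143 107  99  81  67  73 112 110 109
  110 111]
 [151 151 145 109 119 148 147 147 148 144 118 100  73  65  76 110 112 111
  111 111]
 [151 151 150 143 108 148 148 148 148 145 117  76  72  65  69  93  82  81
   80  79]
 [151 151 151 145 112 135 143  93  96 144 120 104 103 101  89  68  66  67
   67  66]
 [151 150 150 145 111 134 149 148 147 143 107 105 105  99  70  67  66  68
   73  73]
 [149 149 149 144 102 134 145 124 127 145 117  97 104 100  70  74 113 108
   74  65]]
```

Run:
```python
from fit import *
a=np.radians(11.54);ex=np.array([np.cos(a),np.sin(a)]);ey=np.array([-ex[1],ex[0]])
I={c:cv2.imread(f"pics/{c}0.png").astype(float) for c in I}
print(I["top"][147:160,232:250].mean(2).astype(int)); 
for c,o,w,lo,hi in(("top",(.581,.1351),(234,149,247,159),42,100),("scene",(.5814,.1338),(266,224,284,240),48,100)):
    u0,v0,u1,v1=w; m=np.clip((hi-I[c][v0:v1,u0:u1].mean(2))/(hi-lo),0,1)
    best=min((((render(c,[box(*(np.array(o)+ex*i+ey*j),a,.012,.034,.027,.067)],w)-m)**2).sum(),i,j) for i in np.arange(-.012,.012,.001) for j in np.arange(-.008,.008,.001))
    print(c,np.round(best,3),(np.array(o)+ex*best[1]+ey*best[2]).round(4))
```

```text
[[109 110 104 105  79  80 108 136  56 121 117 118 116 115 114 114 136 141]
 [117 116 107 108 110 104  87 137  85 119 117 128 117 115 116 114 108 123]
 [115 116 120 124 118 103  64 134 110 116 116 127 123 115 115 115 113 166]
 [115 115 122 134 120 103  69 124 116 116 117 117 134 118 118 116 112 165]
 [115 115 114 134 118 104  88 115 126 101 110 105 119 124 112 116 107 155]
 [115 115 112 136  92  91  93  93 111  52  75  54  67 114 103 117 115 127]
 [115 116 119 127  56  53  51  33  28  31  32  34  39  71 109 119 117 109]
 [115 116 111 119  28  35  39  44  46  45  38  37  34  61 107 104 104 116]
 [114 115  95 136  30  38  36  43  44  41  23  15   9  36 127  61  64 111]
 [116 115  92 134  51  21  13  12   8  11  10  10   8  39 146  28  39 104]
 [117 117 102 134  65   5  10   8   8   7   7  21  39  54 138  46  85 119]
 [118 117 102 132  72  15  40  41  61  81  80  82 101 103 135  81 120 117]
 [113 113 103 115 101  81  91  92 114 127 127 127 137 137 140 113 118 115]]
top [2.213 0.    0.   ] [0.581  0.1351]
scene [1.216 0.002 0.   ] [0.5834 0.1342]
```

Call:
servo_tool:
  targets:
    - {"dx":0.4,"dy":2,"dz":0,"spin":0.03,"grip":50}
    - {"dx":1.1,"dy":5.5,"dz":0,"spin":0.06,"grip":50}
    - {"dx":1.9,"dy":9.5,"dz":0,"spin":0.09,"grip":50}
    - {"dx":2.7,"dy":13.5,"dz":0,"spin":0.12,"grip":50}
    - {"dx":3.5,"dy":17.5,"dz":0,"spin":0.152,"grip":50}
    - {"dx":4.3,"dy":21.5,"dz":0,"spin":0.152,"grip":50}
    - {"dx":5.1,"dy":25.5,"dz":0,"spin":0.152,"grip":50}
    - {"dx":5.9,"dy":29.5,"dz":0,"spin":0.152,"grip":50}
    - {"dx":6.7,"dy":33.5,"dz":0,"spin":0.152,"grip":50}
    - {"dx":7.5,"dy":37.5,"dz":0,"spin":0.152,"grip":50}

```text
time_s: 13.55
tcp_pos: [0.5777, 0.1115, 0.1688]
eef_rot: [-180.0, 0.0, -78.3]
contact_force: [1.0, -0.6, 0.1]
gripper_width: 0.044
```

Call:
servo_tool:
  targets:
    - {"dx":0.3,"dy":2,"dz":0,"spin":0,"grip":50}
    - {"dx":0.4,"dy":2.7,"dz":0,"spin":0,"grip":50}
    - {"dx":0.4,"dy":2.7,"dz":-1,"spin":0,"grip":50}
    - {"dx":0.4,"dy":2.7,"dz":-3,"spin":0,"grip":50}
    - {"dx":0.4,"dy":2.7,"dz":-5,"spin":0,"grip":50}
    - {"dx":0.4,"dy":2.7,"dz":-7,"spin":0,"grip":50}
    - {"dx":0.4,"dy":2.7,"dz":-8,"spin":0,"grip":50}
    - {"dx":0.4,"dy":2.7,"dz":-8,"spin":0,"grip":50}
    - {"dx":0.4,"dy":2.7,"dz":-8,"spin":0,"grip":50}
    - {"dx":0.4,"dy":2.7,"dz":-8,"spin":0,"grip":50}

```text
time_s: 14.38
tcp_pos: [0.583, 0.1351, 0.0893]
eef_rot: [-179.9, 0.0, -78.4]
contact_force: [-0.1, 0.5, 0.6]
gripper_width: 0.0442
```

Run:
```python
from fit import *
a=r.capture("scene");b=r.capture("top");s=r.get_state(); print(s["time_s"],s["tcp_pos"],s["eef_rot"],s["contact_force"])
g=s["tcp_pos"]; print(proj("scene",g),proj("top",g))
A=cv2.resize(a[170:260,230:310],(533,600),interpolation=cv2.INTER_CUBIC);B=cv2.resize(b[125:205,225:260],(262,600),interpolation=cv2.INTER_CUBIC)
cv2.imwrite("pics/c7.png",np.clip(np.hstack([A,B])*1.5,0,255).astype(np.uint8))
an=np.radians(11.54);ex=np.array([np.cos(an),np.sin(an)]);ey=np.array([-ex[1],ex[0]])
I={c:cv2.imread(f"pics/{c}0.png").astype(float) for c in I}
for c,o,w,lo,hi in(("top",(.581,.1351),(251,163,261,172),50,150),("scene",(.5814,.1338),(250,225,262,234),52,145)):
    u0,v0,u1,v1=w; m=np.clip((hi-I[c][v0:v1,u0:u1].mean(2))/(hi-lo),0,1)
    L=sorted((((render(c,[box(*(np.array(o)+ex*i+ey*j),an,.014,.018,z0,.030)],w)-m)**2).sum(),i,j,z0) for z0 in(.013,.02) for i in np.arange(-.062,-.036,.001) for j in np.arange(-.05,-.035,.0015))
    print(c,[np.round(x,3).tolist() for x in L[:3]])
```

```text
14.4833 [0.58310109 0.13533958 0.08949703] [-1.79879882e+02  2.81686209e-02 -7.83697554e+01] [1.39240677 0.40295757 0.38321519]
[274.89307459 221.51718141] [239.92361975 151.38357462]
top [[5.962, -0.048, -0.046, 0.02], [5.996, -0.049, -0.046, 0.02], [6.139, -0.048, -0.047, 0.02]]
scene [[5.241, -0.046, -0.046, 0.02], [5.382, -0.045, -0.046, 0.02], [6.188, -0.044, -0.046, 0.02]]
```

View pics/c7.png

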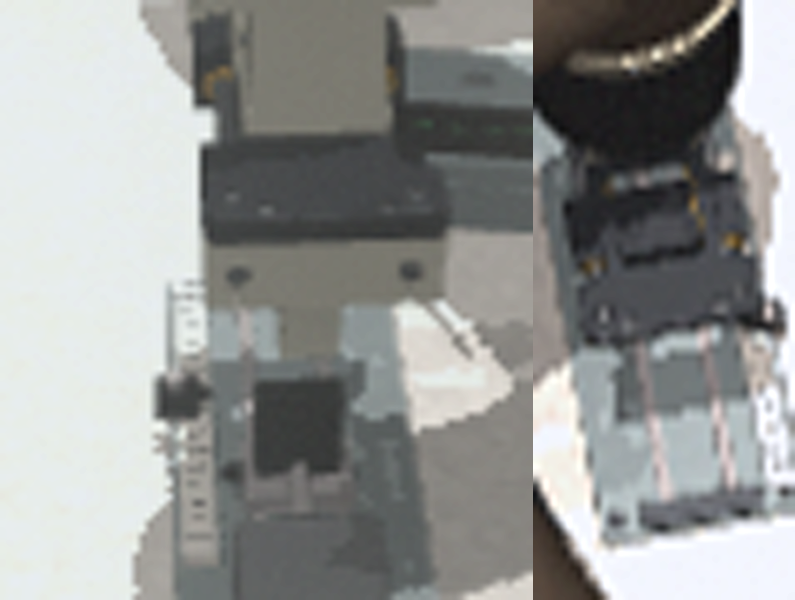

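The front finger sits over the plate at crop (310,330) and the plate is at (300,425), so they are aligned. The clip-to-plate fits give 48 mm (top) and 47.5 mm (scene). I'll descend and grip.

Call:
servo_tool:
  targets:
    - {"dx":0,"dy":0,"dz":-1,"spin":0,"grip":50}
    - {"dx":0,"dy":0,"dz":-2.2,"spin":0,"grip":50}
    - {"dx":0,"dy":0,"dz":-3.4,"spin":0,"grip":50}
    - {"dx":0,"dy":0,"dz":-4.4,"spin":0,"grip":50}
    - {"dx":0,"dy":0,"dz":-5.1,"spin":0,"grip":50}
    - {"dx":0,"dy":0,"dz":-5.4,"spin":0,"grip":50}
    - {"dx":0,"dy":0,"dz":-5.4,"spin":0,"grip":30}
    - {"dx":0,"dy":0,"dz":-5.4,"spin":0,"grip":3}
    - {"dx":0,"dy":0,"dz":-5.4,"spin":0,"grip":3}
    - {"dx":0,"dy":0,"dz":-5.4,"spin":0,"grip":3}
  squeeze: 40

```text
time_s: 15.32
tcp_pos: [0.5827, 0.1354, 0.0348]
eef_rot: [-179.9, 0.0, -78.4]
contact_force: [-0.4, -0.2, 0.5]
gripper_width: 0.0227
```

Call:
servo_tool:
  targets:
    - {"dx":0,"dy":0,"dz":0,"spin":0,"grip":3}
    - {"dx":0,"dy":0,"dz":0,"spin":0,"grip":3}
    - {"dx":0,"dy":0,"dz":0,"spin":0,"grip":3}
    - {"dx":0,"dy":0,"dz":0,"spin":0,"grip":3}
    - {"dx":0,"dy":0,"dz":0,"spin":0,"grip":3}
    - {"dx":0,"dy":0,"dz":0,"spin":0,"grip":3}
    - {"dx":0,"dy":0,"dz":0,"spin":0,"grip":3}
    - {"dx":0,"dy":0,"dz":0,"spin":0,"grip":3}
    - {"dx":0,"dy":0,"dz":0,"spin":0,"grip":3}
    - {"dx":0,"dy":0,"dz":0,"spin":0,"grip":3}

```text
time_s: 16.15
tcp_pos: [0.58, 0.1345, 0.0343]
eef_rot: [179.8, -0.0, -78.4]
contact_force: [-9.1, 0.3, 6.6]
gripper_width: 0.0117
```

Call:
servo_tool:
  targets:
    - {"dx":-0.4,"dy":-0.08,"dz":0,"spin":0,"grip":3}
    - {"dx":-1.1,"dy":-0.22,"dz":0,"spin":0,"grip":3}
    - {"dx":-2.0,"dy":-0.41,"dz":0,"spin":0,"grip":3}
    - {"dx":-2.9,"dy":-0.59,"dz":0,"spin":0,"grip":3}
    - {"dx":-3.8,"dy":-0.78,"dz":0,"spin":0,"grip":3}
    - {"dx":-4.5,"dy":-0.92,"dz":0,"spin":0,"grip":3}
    - {"dx":-4.9,"dy":-1.0,"dz":0,"spin":0,"grip":3}
    - {"dx":-5.0,"dy":-1.02,"dz":0,"spin":0,"grip":3}
    - {"dx":-5.0,"dy":-1.02,"dz":0,"spin":0,"grip":3}
    - {"dx":-5.0,"dy":-1.02,"dz":0,"spin":0,"grip":3}

```text
time_s: 16.98
tcp_pos: [0.5337, 0.1253, 0.0344]
eef_rot: [-179.8, 0.0, -78.4]
contact_force: [6.3, -1.8, -7.7]
gripper_width: 0.0114
```

```bash
cat > look.py <<'E'
from fit import *
import sys
k=sys.argv[1]
a=r.capture("scene");b=r.capture("top");cv2.imwrite(f"pics/scene{k}.png",a);cv2.imwrite(f"pics/top{k}.png",b)
P=[]
for _ in range(6): r.capture("scene"); s=r.get_state(); P.append(s["tcp_pos"])
print(s["time_s"],np.mean(P,0).round(5),np.std(P,0).round(5),s["contact_force"].round(1),s["gripper_width"])
d=(np.mean(P,0)[:2]-[.580,.1345])@[np.cos(np.radians(11.54)),np.sin(np.radians(11.54))]; print("travel mm",-d*1000)
A=cv2.resize(a[205:255,243:293],(500,500),interpolation=cv2.INTER_CUBIC);B=cv2.resize(b[145:185,230:260],(300,500)[:2],interpolation=cv2.INTER_CUBIC)
cv2.imwrite(f"pics/l{k}.png",np.clip(np.hstack([A,B])*1.7,0,255).astype(np.uint8))
print(a[220:238,250:272].mean(2).astype(int))
E
python3 look.py 5
```

```text
17.3833 [0.53396 0.12535 0.0344 ] [1.e-05 1.e-05 1.e-05] [ 6.7 -1.9 -6. ] 0.011358154912548126
travel mm 46.94211583708377
[[155 156 156 156 149 108 140 155 154 148  95  83  83  83  82  86  80  80
   80  79  80  80]
 [155 156 155 156 150 106 140 151 130 134 142  80  78  82  99  98  88  70
   48  53  68  79]
 [156 156 156 156 150 102 128 154 152 146 112  76  76  76  85 107  95  68
   42  43  62  79]
 [156 157 155 155 149  99 124 148 100  94 105  84  76  75  82 106  77  54
   41  42  55  65]
 [155 155 154 154 149 104 124 149 106 105 104  84  76  76  82  99  75  53
   41  42  42  45]
 [155 155 154 155 149  95 110 112  92  91  90  86  76  75  76  78  75  53
   41  41  40  41]
 [156 156 152 126  86  84  84  72  61  70 102  86  76  76  74  71  75  53
   41  40  41  40]
 [156 155 149  93  54  74  72  58  46  53  78  85  76  74  65  62  75  53
   41  41  41  41]
 [154 154 149  89  49  58  62  52  45  45  50  57  65  52  47  54  74  53
   41  41  41  41]
 [153 153 148  88  46  48  49  47  46  45  47  58  52  44  44  51  77  63
   48  55  53  54]
 [152 154 148  88  46  45  45  46  45  50  72  80  71  52  46  54  80  76
   75  76  77  75]
 [154 154 148  87  46  45  45  43  44  50  75  82  74  73  70  64  80  78
   78  78  78  75]
 [155 155 149  88  62  58  59  59  52  64 101  90  68  73  65  66  79  76
   74  74  73  73]
 [155 154 154 145 102  91  81 104 103 103 105  92  75  74  73  73  68  66
   66  66  66  66]
 [155 155 154 149 105  92  88 106 107 103  92 100  69  74  73  73  69  74
   73  72  72  70]
 [154 154 149 112 107  93  88 104  89  91 105 102  67  75  74  73  67  80
   77  68  66  64]
 [156 150 113 110 109  92  89 106 104 104 106 101  66  74  74  74  74  76
   80  71  74  73]
 [151 113 108 110 109  90  78  88  89  87  76  86  67  74  75  74  74  77
   79  72  73  72]]
```

View pics/l5.png

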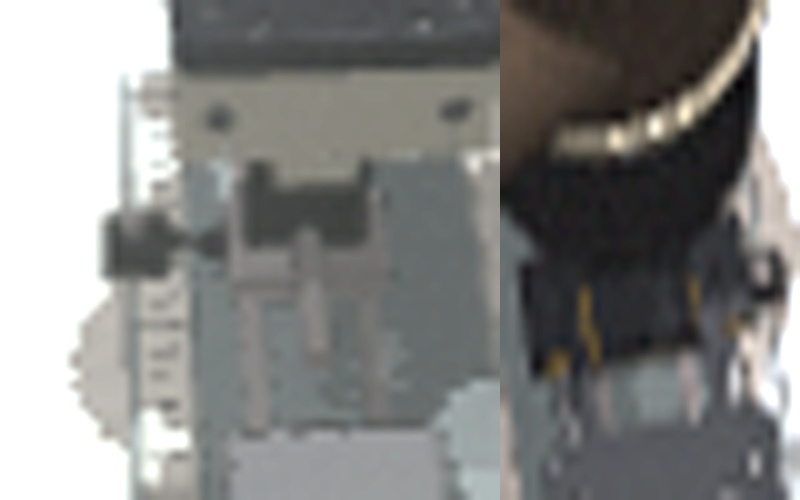

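Run:
```python
from h import *
a=np.radians(11.54);ex=np.array([np.cos(a),np.sin(a)]);ey=np.array([-ex[1],ex[0]]);o=np.array([.5814,.1338])
P=lambda i,j,z:proj("scene",[*(o+ex*i+ey*j),z]).round(2)
for i in(-.0465,-.0455):
    for j,z in((-.0345,.026),(-.032,.026),(-.029,.023),(-.0255,.023)): print(i,j,z,P(i,j,z))
```

```text
-0.0465 -0.0345 0.026 [260.45 228.58]
-0.0465 -0.032 0.026 [261.36 228.55]
-0.0465 -0.029 0.023 [262.45 229.35]
-0.0465 -0.0255 0.023 [263.72 229.32]
-0.0455 -0.0345 0.026 [260.46 228.82]
-0.0455 -0.032 0.026 [261.37 228.79]
-0.0455 -0.029 0.023 [262.47 229.59]
-0.0455 -0.0255 0.023 [263.74 229.56]
```

```bash
cat > m.py <<'E'
from h import *
a=np.radians(11.54);ex=np.array([np.cos(a),np.sin(a)]);ey=np.array([-ex[1],ex[0]]);o={"scene":np.array([.5814,.1338]),"top":np.array([.581,.1351])}
J=lambda c,u,v,z:(lambda p:(p@ex*1000,p@ey*1000))(onz(c,u,v,z)[:2]-o[c])
if __name__=="__main__":
    for n,u,v,z in(("ptr home",263.5,240.45,.023),("ptr now",263,228.97,.023),("mark",261,228.53,.026)): print(n,np.round(J("scene",u,v,z),1))
    # carriage rear/front edges via pixel shift home->now: print columns through carriage
    i0=cv2.imread("pics/scene0.png").mean(2).astype(int);i1=cv2.imread("pics/scene5.png").mean(2).astype(int)
    print("home cols268-279 rows 238-250");print(i0[236:252,264:284]);print("now rows 226-240");print(i1[224:240,264:284])
    t0=cv2.imread("pics/top0.png");print("top ptr",[np.round(J("top",247.4,v,.023),1) for v in(155.9,156.2)],"mark",np.round(J("top",253.2,167.3,.026),1))
E
python3 m.py
```

```text
ptr home [ -1.5 -27.9]
ptr now [-48.1 -27.4]
mark [-46.6 -33. ]
home cols268-279 rows 238-250
[[104 105 108 105  52  43  44  44  46  45  43  45  45  46  44  46  52  84
  116 105]
 [105 105 109 104  53  45  45  46  46  46  46  45  46  46  46  45  50  75
  104 104]
 [104 103 106 105  53  46  45  44  45  45  46  45  45  45  46  45  50  75
  104 104]
 [ 75  75  82 103  49  46  44  45  45  48  59  62  45  43  45  45  55  87
  103  96]
 [ 50  53  77 103  54  44  43  44  47  69 109 102  53  45  45  44  58  93
   97  81]
 [ 46  49  71 105  64  57  60  66  66  80 109 107  66  67  69  85 110 111
  106  79]
 [ 81  67  73 112 110 109 110 111 104  78 110 109  95 112 112 113 114 114
  109  90]
 [ 73  65  76 110 112 111 111 111 108  98 108 110 100 114 114 114 114 114
  111  99]
 [ 72  65  69  93  82  81  80  79  78  78 105 112  97  67  70  70  69  69
   68  81]
 [103 101  89  68  66  67  67  66  67  75 105 113  98  64  67  66  66  67
   68  82]
 [105  99  70  67  66  68  73  73  72  79 105 112  98  66  67  68  69  68
   73  88]
 [104 100  70  74 113 108  74  65  65  69  82  78  75  65  65  67  79  
[... 754 characters left out ...]
 54 80 76 75 76 77 75 63 67 66 63 66 66 65 67 66 67 63 63]
 [70 64 80 78 78 78 78 75 59 67 68 63 65 65 65 65 65 67 62 63]
 [65 66 79 76 74 74 73 73 66 67 68 64 64 64 64 64 64 62 56 63]
 [73 73 68 66 66 66 66 66 61 70 76 64 63 65 64 64 65 65 62 61]
 [73 73 69 74 73 72 72 70 67 75 79 70 66 65 65 64 65 63 62 63]
 [74 73 67 80 77 68 66 64 67 78 78 71 63 62 62 68 67 62 63 63]
 [74 74 74 76 80 71 74 73 73 75 79 72 63 62 62 68 68 63 63 63]
 [75 74 74 77 79 72 73 72 73 73 79 72 59 62 63 68 67 64 62 62]
 [74 74 74 79 79 72 73 74 73 73 78 73 60 62 63 67 69 71 70 63]
 [74 74 72 75 80 72 73 74 73 71 79 75 59 64 63 65 69 72 71 63]]
top ptr [array([ -0.6, -25.4]), array([ -1.8, -25.1])] mark [-47.6 -38.2]
```

```bash
cat > g.py <<'E'
from fit import *
from m import ex,ey,o,a as an
L={k:cv2.imread(f"pics/{k}.png").astype(float).mean(2) for k in("scene0","scene3","scene5","top0","top3")}
def nm(f,x0,st):
    s=np.vstack([x0]+[np.array(x0)+np.eye(len(x0))[i]*st[i] for i in range(len(x0))])
    q=minimize(f,x0,method="Nelder-Mead",options=dict(initial_simplex=s,xatol=1e-5,fatol=1e-4)); return q.x,q.fun
def wedge(c,i,j,l,w,t,z,sg): # prism: base at j, tip at j+sg*l
    return [(*(o[c]+ex*(i+dx)+ey*jj),z+dz) for jj,ww in((j,w/2),(j+sg*l,.0005)) for dx in(-ww,ww) for dz in(-t/2,t/2)]
# clip body, exclude index columns
for k,c,w,lo,hi in(("scene0","scene",(250,223,259,235),50,146),("scene3","scene",(250,223,259,235),50,146),("scene5","scene",(250,223,259,235),46,150),("top0","top",(254,162,262,173),45,158),("top3","top",(254,162,262,173),45,158)):
    u0,v0,u1,v1=w; m=np.clip((hi-L[k][v0:v1,u0:u1])/(hi-lo),0,1)
    if c=="top": m=cv2.morphologyEx(m,cv2.MORPH_CLOSE,np.ones((3,3)))
    x,f=nm(lambda p:((render(c,[box(*(o[c]+ex*p[0]+ey*p[1]),an,.014,.018,p[2],.030)],w)-m)**2).sum(),[-.046,-.046,.018],[.004,.004,.004])
    print("clip",k,(x*1000).round(1),round(f,2))
# plate at home
for k,c,w,lo,hi in(("scene0","scene",(266,224,284,240),46,105),("scene3","scene",(266,224,284,240),44,105),("top0","top",(234,149,247,159),42,112),("top3","top",(234,149,247,159),42,112)):
    u0,v0,u1,v1=w; m=np.clip((hi-L[k][v0:v1,u0:u1])/(hi-lo),0,1)
    x,f=nm(lambda p:((render(c,[box(*(o[c]+ex*p[0]+ey*p[1]),an,.012,.034,.027,.067)],w)-m)**2).sum(),[.0,.0],[.004,.004])
    print("plate home",k,(x*1000).round(1),round(f,2))
# wedges: pointer (base at carriage side -22mm) and index in scene
for n,k,w,lo,hi,sg,z,x0 in(("ptr","scene0",(262,236,266,243),46,105,-1,.023,-.001),("ptr","scene3",(262,236,266,243),46,105,-1,.023,-.001),("ptr","scene5",(262,225,266,233),43,75,-1,.023,-.047),("idx","scene0",(260,226,263,231),48,112,1,.026,-.047),("idx","scene5",(260,226,262,231),46,95,1,.026,-.047)):
    u0,v0,u1,v1=w; m=np.clip((hi-L[k][v0:v1,u0:u1])/(hi-lo),0,1)
    j=-.022 if sg<0 else -.037
    best=min(nm(lambda p:((render("scene",[wedge("scene",p[0],j,p[1],wd,t,z,sg)],w)-m)**2).sum(),[x0,.006],[.003,.003])[::-1]+((wd,t),) for wd in(.005,.008) for t in(.003,.006))if 0 else None
    R=[]
    for wd in(.005,.008):
        for t in(.003,.006):
            x,f=nm(lambda p:((render("scene",[wedge("scene",p[0],j,p[1],wd,t,z,sg)],w)-m)**2).sum(),[x0,.006],[.003,.003]); R.append((round(f,2),(x*1000).round(1).tolist(),wd,t))
    print(n,k,sorted(R)[:2])
E
python3 g.py
```

```text
clip scene0 [-46.1 -46.1  18.2] 2.35
clip scene3 [-46.1 -46.2  18.2] 2.19
clip scene5 [-46.7 -45.9  16.7] 3.41
clip top0 [-48.3 -46.6  17.3] 2.25
clip top3 [-48.4 -46.5  20. ] 1.91
plate home scene0 [1.9 0.1] 1.52
plate home scene3 [2.  0.1] 1.6
plate home top0 [-0.1 -0.3] 2.41
plate home top3 [-0.1 -0.3] 2.23
ptr scene0 [(np.float64(0.15), [-1.1, 7.4], 0.008, 0.006), (np.float64(0.25), [-1.1, 7.3], 0.005, 0.006)]
ptr scene3 [(np.float64(0.14), [-1.0, 7.6], 0.008, 0.006), (np.float64(0.2), [-1.1, 7.3], 0.005, 0.006)]
ptr scene5 [(np.float64(0.48), [-48.3, 8.2], 0.008, 0.006), (np.float64(0.73), [-48.1, 8.3], 0.005, 0.006)]
idx scene0 [(np.float64(0.09), [-46.7, 5.0], 0.005, 0.003), (np.float64(0.11), [-47.0, 4.5], 0.008, 0.003)]
idx scene5 [(np.float64(0.15), [-46.8, 4.5], 0.008, 0.006), (np.float64(0.16), [-46.6, 8.0], 0.005, 0.006)]
```

Run:
```python
from m import *
for n,u,v,z in(("carr front top edge z27",270,243.6,.027),("plate front bottom z27",270,241.1,.027),("plate top rear edge z67",275,226.6,.067)): 
    print(n,[np.round(J("scene",u,v+d,z)[0],1) for d in(-.3,0,.3)])
i0=cv2.imread("pics/scene0.png").mean(2).astype(int);print(i0[223:231,266:284])
from g import *
for k,c,w,lo,hi in(("scene0","scene",(266,224,284,240),46,105),("top0","top",(234,149,247,159),42,112)):
    u0,v0,u1,v1=w; m=np.clip((hi-L[k][v0:v1,u0:u1])/(hi-lo),0,1)
    x,f=nm(lambda p:((render(c,[box(*(o[c]+ex*p[0]+ey*p[1]),an,.012,.034,.027,p[2])],w)-m)**2).sum(),[.0,.0,.067],[.004,.004,.004]); print(k,(x*1000).round(1),round(f,2))
for n,k,w,lo,hi,sg,z,x0 in(("ptr","top0",(247,153,250,161),25,117,-1,.023,-.001),("ptr","top3",(247,153,250,161),25,117,-1,.023,-.001),("idx","top0",(251,164,254,170),25,150,1,.026,-.047),("idx","top3",(251,164,254,170),25,150,1,.026,-.047)):
    u0,v0,u1,v1=w; m=np.clip((hi-L[k][v0:v1,u0:u1])/(hi-lo),0,1); j=-.022 if sg<0 else -.037
    x,f=nm(lambda p:((render("top",[wedge("top",p[0],j,p[1],.008,.006,z,sg)],w)-m)**2).sum(),[x0,.006],[.003,.003]); print(n,k,(x*1000).round(1),round(f,2))
```

```text
carr front top edge z27 [np.float64(14.5), np.float64(15.6), np.float64(16.8)]
plate front bottom z27 [np.float64(5.0), np.float64(6.1), np.float64(7.3)]
plate top rear edge z67 [np.float64(-5.9), np.float64(-4.7), np.float64(-3.5)]
[[104 111 105 107 107 107 106 106 106 105 103  96 110 104 105 107 106 106]
 [105 109  94 106 106 107 107 106 106 106 105 108 109 101 105 107 107 106]
 [ 95 110 103 106 106 106 106 106 106 106 101  89 112 110 106 105 105 105]
 [ 98 113 105 107 107 106 106 106 104  90  87  77  95  94  93 106 105 105]
 [ 98 109  77  60  61  60  60  59  58  55  53  53  55  55  58  82 106 106]
 [ 98 106  57  49  49  47  48  47  48  48  47  49  47  48  53  79 107 106]
 [ 98 106  54  49  48  48  48  49  49  49  49  49  48  48  51  71 107 106]
 [ 92 106  53  45  45  46  45  46  46  46  46  45  46  46  46  69 107 106]]
clip scene0 [-46.1 -46.1  18.2] 2.35
clip scene3 [-46.1 -46.2  18.2] 2.19
clip scene5 [-46.7 -45.9  16.7] 3.41
clip top0 [-48.3 -46.6  17.3] 2.25
clip top3 [-48.4 -46.5  20. ] 1.91
plate home scene0 [1.9 0.1] 1.52
plate home scene3 [2.  0.1] 1.6
plate home top0 [-0.1 -0.3] 2.41
plate home top3 [-0.1 -0.3] 2.23
ptr scene0 [(np.float64(0.15), [-1.1, 7.4], 0.008, 0.006), (np.float64(0.25), [-1.1, 7.3], 0.005, 0.006)]
ptr scene3 [(np.float64(0.14), [-1.0, 7.6], 0.008, 0.006), (np.float64(0.2), [-1.1, 7.3], 0.005, 0.006)]
ptr scene5 [(np.float64(0.48), [-48.3, 8.2], 0.008, 0.006), (np.float64(0.73), [-48.1, 8.3], 0.005, 0.006)]
idx scene0 [(np.float64(0.09), [-46.7, 5.0], 0.005, 0.003), (np.float64(0.11), [-47.0, 4.5], 0.008, 0.003)]
idx scene5 [(np.float64(0.15), [-46.8, 4.5], 0.008, 0.006), (np.float64(0.16), [-46.6, 8.0], 0.005, 0.006)]
scene0 [ 0.8  0.2 66.3] 1.51
top0 [ 0.6 -0.3 63.5] 2.17
ptr top0 [-0.9  8.1] 0.32
ptr top3 [-0.9  8.2] 0.25
idx top0 [-48.1   3.5] 1.71
idx top3 [-48.1   3.5] 1.51
```

The direct tip comparison in the scene view asks for about 45.6 mm. The top view asks for about 47.2 mm, and the plate-to-clip fits for about 47–48 mm. The slide is at 46.9–47.2 mm, so I'll ease it 0.4 mm back to the weighted estimate and check.

Call:
servo_tool:
  targets:
    - {"dx":0.02,"dy":0,"dz":0,"spin":0,"grip":3}
    - {"dx":0.04,"dy":0.01,"dz":0,"spin":0,"grip":3}
    - {"dx":0.04,"dy":0.01,"dz":0,"spin":0,"grip":3}
    - {"dx":0.04,"dy":0.01,"dz":0,"spin":0,"grip":3}
    - {"dx":0.04,"dy":0.01,"dz":0,"spin":0,"grip":3}
    - {"dx":0.04,"dy":0.01,"dz":0,"spin":0,"grip":3}
    - {"dx":0.04,"dy":0.01,"dz":0,"spin":0,"grip":3}
    - {"dx":0.04,"dy":0.01,"dz":0,"spin":0,"grip":3}
    - {"dx":0.04,"dy":0.01,"dz":0,"spin":0,"grip":3}
    - {"dx":0.04,"dy":0.01,"dz":0,"spin":0,"grip":3}

```text
time_s: 18.22
tcp_pos: [0.5344, 0.1254, 0.0344]
eef_rot: [-179.8, 0.0, -78.4]
contact_force: [6.8, -2.1, -6.5]
gripper_width: 0.0114
```

```bash
python3 look.py 6 | head -2; sed -i 's/"scene5"/"scene6"/g' g.py; python3 g.py | grep scene6
python3 - <<'E'
import cv2
cv2.imwrite("pics/f.png",cv2.resize(cv2.imread("pics/scene6.png"),(800,600),interpolation=cv2.INTER_CUBIC))
E
```

```text
18.6167 [0.53437 0.12543 0.03438] [1.e-05 1.e-05 1.e-05] [ 6.7 -2.4 -5.7] 0.011508456033161802
travel mm 46.52140496371857
clip scene6 [-46.7 -45.9  16.7] 3.59
ptr scene6 [(np.float64(0.4), [-47.1, 7.9], 0.008, 0.006), (np.float64(0.52), [-47.3, 7.9], 0.005, 0.006)]
idx scene6 [(np.float64(0.14), [-46.6, 4.4], 0.008, 0.006), (np.float64(0.19), [-46.7, 7.9], 0.005, 0.006)]
```

View pics/f.png

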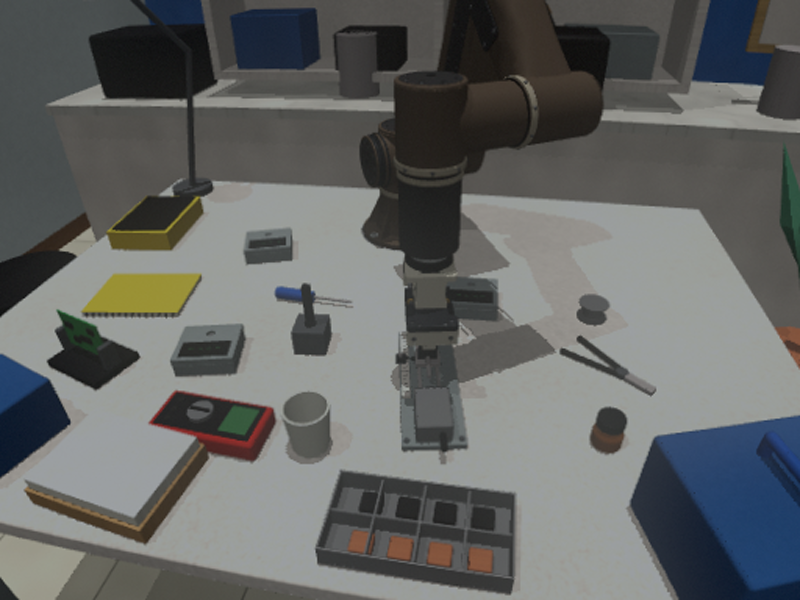

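The scene is undisturbed: stylus at (308,310) in its stand, bystanders where they were, gripper on the slide at (430,345). Pointer (-47.2 mm) and index (-46.7 mm) now agree to about 0.5 mm, so I'm handing in.

```bash
python3 -c "
from plant import r
print(r.close_job())"
```

```text
the job is handed in; nothing more can be done
None
```

I zeroed the readout, put the stylus back in its stand, and handed in with the fingers holding the slide at the mark. It took about 19 s on the robot's clock.

- **Zero button:** I used the readout farthest from the base, with the slide still home. I pressed until the button was on its stop: about 9–10 N net, tip at z ≈ 0.030 m, and a further 1 mm of command moved the tool only 0.2 mm.
- **Stylus:** It went back to the height it was picked up from, and its top is on the same image row as at the start. It was released upright.
- **Slide:** It is held at about 46.5 mm of travel with a 40 N grip, and the tool position varied by only about 0.01 mm. In the last scene picture the pointer reads −47.2 mm and the index −46.7 mm along the jig, so they line up to about 0.5 mm.
- **Other things:** In the last scene picture they look to be where they started.

**Where the checks disagreed:** the views did not fully agree on the travel needed.
- The scene camera's pointer-to-index comparison gave about 45.6 mm.
- The top camera's gave about 47.2 mm.
- Fits of the grip plate against the clip gave 47–48 mm.

I held a compromise, so the mark could be off by about 1 mm. The gripper hid the pointer from the top camera at the end, so only the scene camera confirmed the final position.

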